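# Tip the beads out of the divided glaze dish

## Robot

A 7-joint arm with a two-finger parallel gripper is mounted at the origin on the work surface. World frame = base frame: x ahead of the robot, y to its left, z up, the work surface at z = 0. Lengths are in m, angles in rad, forces in N, time in s.
With the tool pointing down it reaches from about 0.4 to 0.85 m from the base axis. Payload 10.4 kg.
Tool frame: the origin (TCP) lies midway between the tips of the shut fingers; the grasp point (between the pads) lies 19 mm behind it; y points along the fingers, x is the direction in which the jaws open and shut, and the axes are right-handed (so a half turn about y gives the same grasp; the last joint's range is limited). The gripper opens to 85 mm and grips with 20 to 120 N. Pads are 22 mm wide; open, the fingers measure 114 mm over their backs; the gripper's body (76 mm by 85 mm) begins 54 mm behind the grasp point. The pads swing forward as they close: fully open they stand 13 mm farther back than shut.
Start: joints at [-1.277, 0.332, -0.065, 1.46, 0.022, 1.35, -0.088], TCP at [0.195, 0.594, 0.231] pointing down, gripper open.
Joint ranges: [-2.6, 2.6], [-0.5, 2.12], [-1.47, 1.34], [0.16, 2.42], [-1.27, 4.41], [0.06, 2.06], [-2.6, 2.6]. Speed limits (rad/s): [2.22, 2.22, 2.79, 2.79, 3.14, 3.14, 3.14].

## Interface

Orientations are given as a unit quaternion [x, y, z, w].
In Python, from plant import robot gives the robot as it stands.
- The arm moves only by the shell command python3 -m inch 'ROWS'. ROWS is JSON, a list of rows, each a list of 5 numbers: the opening, from -1 (shut) to 1 (fully open), then the shift along the world's x, y, z in cm, then the turn about the world's z in rad. A call has 1 to 10 rows; each row shifts and turns the commanded pose from where the row before left it; what a row does not reach is not made up. A row lasts 1/10 s, in which the tool goes at most 50 mm and 8.59 degrees, less where a joint would pass 70% of its speed; a pose out of reach is approached as far as the arm can. A call is refused whole if a number of a shift passes 5 or a number of a turn 0.15, either way. A call with a gripper value outside its range is refused whole. The fingers move at their own pace and stop on an object; the grip force is fixed at half the most. Time passes only in rows, so rows that do not move let the fingers close. It gives the time, the measured TCP pose, the force and the opening at its end, in the units of the state.
- robot.get_state(): the state, without advancing time (a new reading comes with each control period).
- robot.capture(name): name is "scene" or "top" or "wrist"; returns a dict with "frame" (480x640x3 uint8, red, green, blue), "fx", "fy", "cx", "cy" (pixels), "dist" ([k1, k2, p1, p2, k3] as OpenCV has them; the pictures are not rectified), "extrinsics" (4x4, takes a point from world to camera coordinates); the wrist camera has in their place "tool_from_camera" (4x4, takes a point from camera to tool coordinates, whose origin is the TCP and whose axes are the tool frame's). Camera axes: x right, y up, looking along -z (the intrinsics and any distortion apply to the point x, -y, -z); pixel columns grow to the right and rows downward; lengths in m; the calibration is good to about 2 mm. A picture is of the moment at which its call begins: read the wrist's pose just before it. There is no depth.
- robot.job_done(): hands the job in, once; it reports no verdict.
The state is a dict: "time": time; "q": joint angles; "joint_velocities": joint speeds; "effort": joint torques, N m; "ee_pos": TCP position; "eef_rot": TCP orientation; "contact_force": force on the tool from outside, world axes, zero at the start; "moment": the same for the moment, N m; "finger_gap": finger opening in m.
Only numpy, scipy, OpenCV 4.12 (cv2) and the standard library are available. Lean on these libraries where they do the work, as an engineer would, in place of code of your own. Each camera call takes 0.05 s, during which the arm holds its last target.

## Task

Pick up the white two-section dish by its ridge and, from low over the terracotta tray (no more than a hand's width above it), tip out all three round beads into the tray while the oval tags stay in their own section of the dish. Then stand the dish, level and with its tags, in the middle of the round plaster bat and let go. Leave everything else on the bench where it is.

Things in the scene. Friction and masses are not known exactly. Their poses are not given: they have to be found in the camera images.
- dish: White glazed two-compartment dish, about 0.4 kg, mirror-symmetric, 170 mm across both compartments (its x), 116 mm along the divider (its y). Origin: centre of its underside; z up. Beads are in the compartment on its +x side, tags on its -x side. Flat foot 102 mm (x) by 116 mm (y). Compartment floors are 6 mm up; end walls at y = +-55 mm are 6 mm thick and reach 30 mm up. Stands at any yaw.
- dish_grip (a point): Middle of the dish's finger grip, 60 mm above the underside; axes as the dish's. The divider (x = 0) is 12 mm thick and 40 mm high; its middle 64 mm rises to 75 mm as this grip: pinch it across the 12 mm (closing along the dish's x). Tipped about the divider line by about 45 degrees to one side, that side's beads roll out; what is in the other side rests against the divider.
- bead_lip (a point): Middle of the outer edge of the bead compartment's pouring lip, 85 mm from the divider and 20 mm above the underside. The compartment floor is flat from 6 to 50 mm from the divider, then slopes up by 22 degrees to this open edge.
- tag_lip (a point): The same point on the tag compartment's side (dish x = -85 mm).
- bead0: round bisque bead, a 22 mm ball with a thin painted-on hole, 14 g; origin at its centre. It starts in the dish's bead compartment and rolls freely.
- tag0: flat oval bisque tag, 34 mm (x) by 20 mm (y), 7 mm thick, 12 g; origin at the centre of its underside. It starts in the dish's other compartment.
- bead1: round bisque bead, a 22 mm ball with a thin painted-on hole, 14 g; origin at its centre. It starts in the dish's bead compartment and rolls freely.
- tag1: flat oval bisque tag, 34 mm (x) by 20 mm (y), 7 mm thick, 12 g; origin at the centre of its underside. It starts in the dish's other compartment.
- bead2: round bisque bead, a 22 mm ball with a thin painted-on hole, 14 g; origin at its centre. It starts in the dish's bead compartment and rolls freely.
- tag2: flat oval bisque tag, 34 mm (x) by 20 mm (y), 7 mm thick, 12 g; origin at the centre of its underside. It starts in the dish's other compartment.
- tray: Fixed terracotta tray, an open box 240 mm (x) by 180 mm (y) by 32 mm high, walls and floor 6 mm thick. Origin: centre of its underside.
- bat: Fixed round plaster bat (flat disc), 220 mm diameter, 25 mm thick. Origin: centre of its underside.
- bottle_a: Bystander: glaze bottle, upright, 36 mm diameter, 100 mm tall. Origin: centre of its underside.
- bottle_b: Bystander: glaze bottle, upright, 36 mm diameter, 100 mm tall. Origin: centre of its underside.
- bottle_c: Bystander: glaze bottle, upright, 36 mm diameter, 100 mm tall. Origin: centre of its underside.
- jar: Bystander: squat glaze jar, 70 mm diameter, 90 mm tall. Origin: centre of its underside.
- mug: Bystander: mug with a handle on its +y side that reaches about 65 mm from its axis, 72 mm diameter, 85 mm tall. Origin: centre of its underside.
- palette: Bystander: flat round white palette, 170 mm diameter, 12 mm thick. Origin: centre of its underside.
- brush: Bystander: wide flat paint brush with a wooden handle, lying flat along its x axis. Origin: the middle of its length, on its underside.

How it is judged:
On the way, in this order (a step that is already met when the one before it is completed fails the run):
1. the dish is lifted off the bench with the beads and tags in it (height (world z) of dish above 0.03 m and x of tag0 in the frame of dish between -0.085 and 0 m and y of tag0 in the frame of dish between -0.055 and 0.055 m and z of tag0 in the frame of dish between 0 and 0.06 m and x of tag1 in the frame of dish between -0.085 and 0 m and y of tag1 in the frame of dish between -0.055 and 0.055 m and z of tag1 in the frame of dish between 0 and 0.06 m and x of tag2 in the frame of dish between -0.085 and 0 m and y of tag2 in the frame of dish between -0.055 and 0.055 m and z of tag2 in the frame of dish between 0 and 0.06 m and x of bead0 in the frame of dish between 0 and 0.085 m and y of bead0 in the frame of dish between -0.055 and 0.055 m and z of bead0 in the frame of dish between 0 and 0.06 m and x of bead1 in the frame of dish between 0 and 0.085 m and y of bead1 in the frame of dish between -0.055 and 0.055 m and z of bead1 in the frame of dish between 0 and 0.06 m and x of bead2 in the frame of dish between 0 and 0.085 m and y of bead2 in the frame of dish between -0.055 and 0.055 m and z of bead2 in the frame of dish between 0 and 0.06 m), for 0.1 s.
2. the dish is tipped (over 23 degrees), bead side down, above the tray, tags still in it (angle between dish's own z axis and vertical above 0.4 rad and x of bead_lip in the frame of tray between -0.12 and 0.12 m and y of bead_lip in the frame of tray between -0.09 and 0.09 m and x of tag0 in the frame of dish between -0.085 and 0 m and y of tag0 in the frame of dish between -0.055 and 0.055 m and z of tag0 in the frame of dish between 0 and 0.06 m and x of tag1 in the frame of dish between -0.085 and 0 m and y of tag1 in the frame of dish between -0.055 and 0.055 m and z of tag1 in the frame of dish between 0 and 0.06 m and x of tag2 in the frame of dish between -0.085 and 0 m and y of tag2 in the frame of dish between -0.055 and 0.055 m and z of tag2 in the frame of dish between 0 and 0.06 m), for 0.1 s.
3. all three beads are in the tray and the tags are still in their section of the dish (x of bead0 in the frame of tray between -0.12 and 0.12 m and y of bead0 in the frame of tray between -0.09 and 0.09 m and z of bead0 in the frame of tray between 0 and 0.035 m and x of bead1 in the frame of tray between -0.12 and 0.12 m and y of bead1 in the frame of tray between -0.09 and 0.09 m and z of bead1 in the frame of tray between 0 and 0.035 m and x of bead2 in the frame of tray between -0.12 and 0.12 m and y of bead2 in the frame of tray between -0.09 and 0.09 m and z of bead2 in the frame of tray between 0 and 0.035 m and x of tag0 in the frame of dish between -0.085 and 0 m and y of tag0 in the frame of dish between -0.055 and 0.055 m and z of tag0 in the frame of dish between 0 and 0.06 m and x of tag1 in the frame of dish between -0.085 and 0 m and y of tag1 in the frame of dish between -0.055 and 0.055 m and z of tag1 in the frame of dish between 0 and 0.06 m and x of tag2 in the frame of dish between -0.085 and 0 m and y of tag2 in the frame of dish between -0.055 and 0.055 m and z of tag2 in the frame of dish between 0 and 0.06 m), for 0.2 s.
At the end, for the whole second after the job is handed in: All three beads lie in the tray, all three tags lie in their own section of the dish, and the dish stands on the bat, flat on it (within 4 mm in height and 0.06 rad), its centre within 40 mm of the bat's centre, everything at rest and released (all of step 3 and linear speed of each of bead0, bead1, bead2, tag0, tag1, tag2, dish below 0.03 m/s and horizontal distance between dish and bat below 0.04 m and z of dish in the frame of bat between 0.021 and 0.029 m and angle between dish's own z axis and vertical below 0.06 rad); the robot touches nothing.
It fails at once if a bead is thrown or dropped from a height (it moves faster than 1.9 m/s) (linear speed of any of bead0, bead1, bead2 above 1.9 m/s).
It fails at once if a bystander is moved by more than 30 mm (distance of any of bottle_a, bottle_b, bottle_c, jar, mug, palette, brush from where it was at the start of the episode above 0.03 m).
It fails at once if a glaze bottle, the jar or the mug is tipped over (angle between any of bottle_a, bottle_b, bottle_c, jar, mug's own z axis and vertical above 0.5 rad).
It also fails if it takes over 72 s, if anything falls off the work surface, if the arm or the gripper's body presses on something with over 40 N, if the wrist force passes 120 N, or if a joint passes its speed limit or range.

## Working session

There is one attempt and no reset: what is moved stays moved. The work goes in short steps, Python scripts to look and compute and a shell command to move; the robot and the scene stay as the last step left them, time stands still between calls to the robot, and variables do not carry over. Pictures are saved under pics/ and viewed, and the job is handed in when it is done.

```bash
ls; mkdir -p pics
cat > h.py <<'E'
import numpy as np, cv2
from scipy.spatial.transform import Rotation as R
from plant import robot
def K(c): return np.array([[c['fx'],0,c['cx']],[0,c['fy'],c['cy']],[0,0,1.]])
def cap(n,f=None):
    s=robot.get_state(); c=robot.capture(n)
    if 'tool_from_camera' in c:
        T=np.eye(4);T[:3,:3]=R.from_quat(s['eef_rot']).as_matrix();T[:3,3]=s['ee_pos']
        c['wc']=T@np.array(c['tool_from_camera'])
    else: c['wc']=np.linalg.inv(np.array(c['extrinsics']))
    if f: cv2.imwrite('pics/'+f,c['frame'][:,:,::-1])
    return c
def ray(c,uv):
    p=cv2.undistortPoints(np.array(uv,float).reshape(-1,1,2),K(c),np.array(c['dist'],float)).reshape(-1,2)
    d=np.c_[p[:,0],-p[:,1],-np.ones(len(p))]@c['wc'][:3,:3].T
    return c['wc'][:3,3],d
def plane(c,uv,z):
    o,d=ray(c,uv); return o+d*((z-o[2])/d[:,2])[:,None]
def proj(c,P):
    P=np.atleast_2d(P); q=(P-c['wc'][:3,3])@c['wc'][:3,:3]
    q=q*[1,-1,-1]
    return cv2.projectPoints(q.reshape(-1,1,3),np.zeros(3),np.zeros(3),K(c),np.array(c['dist'],float))[0].reshape(-1,2)
def st():
    s=robot.get_state(); m=R.from_quat(s['eef_rot']).as_matrix()
    print('t',round(s['time'],2),'p',np.round(s['ee_pos'],4),'x',np.round(m[:,0],3),'y',np.round(m[:,1],3),'F',np.round(s['contact_force'],1),'M',np.round(s['moment'],2),'gap',round(float(np.ravel(s['finger_gap'])[0]),4),'q',np.round(s['q'],3))
E
python3 -c "
from h import *
st()
for n in ['scene','top','wrist']: cap(n,n+'0.png')"
```

```text
pics
t 0.0 p [0.1946 0.5935 0.2305] x [ 0.312  0.95  -0.001] y [-0.    -0.001 -1.   ] F [-0.1  0.9  0.4] M [-0.02 -0.04 -0.02] gap 0.0854 q [-1.277  0.333 -0.065  1.461  0.022  1.35  -0.089]
```

View pics/top0.png

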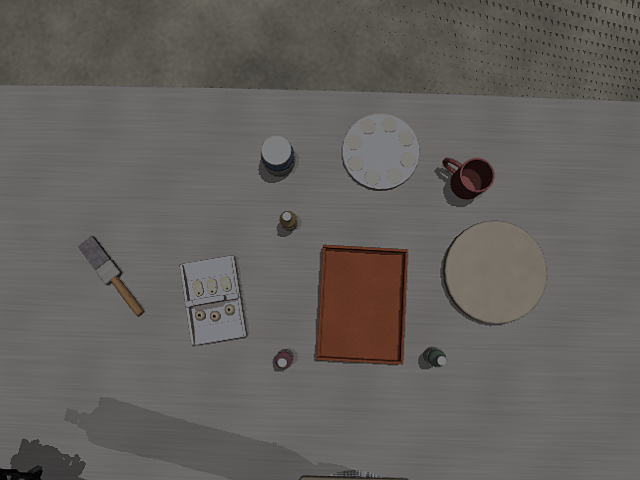

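View pics/scene0.png

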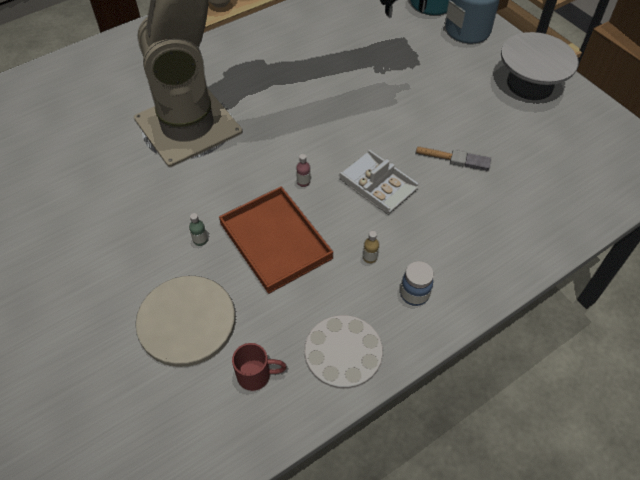

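View pics/wrist0.png

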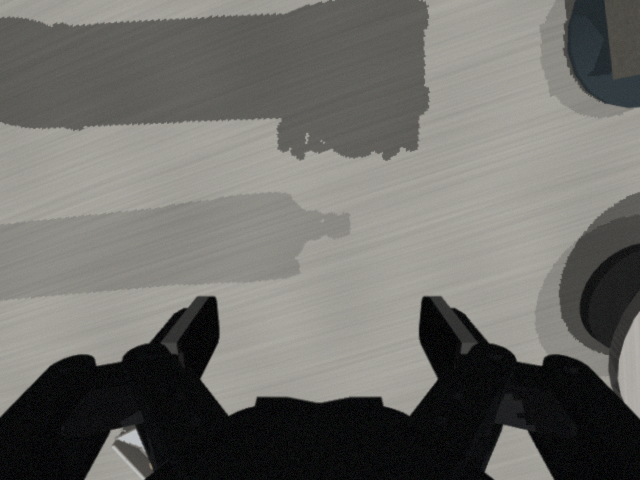

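The top view shows the dish near (213,300), with beads at (200,315), (215,316), (229,310) and tags at (199,288), (212,286), (226,285). The tray is near (362,305), the bat near (495,272), and bottles at (284,359), (288,220) and (435,357). Next I measure these.

```bash
cat > m.py <<'E'
from h import *
c=cap('top'); im=c['frame']; hsv=cv2.cvtColor(im,cv2.COLOR_RGB2HSV)
def big(mask,roi):
    m=np.zeros_like(mask); x0,y0,x1,y1=roi; m[y0:y1,x0:x1]=mask[y0:y1,x0:x1]
    cs,_=cv2.findContours(m,cv2.RETR_EXTERNAL,cv2.CHAIN_APPROX_NONE); return max(cs,key=cv2.contourArea)
h,s,v=cv2.split(hsv)
print('bench',im[380,230],'dish',im[265,215],im[335,215],'bat',im[270,495],'tray',im[300,360])
tray=big(((s>120)&((h<15)|(h>170))).astype(np.uint8)*255,(305,235,420,375))
r=cv2.minAreaRect(tray); b=cv2.boxPoints(r); P=plane(c,b,0.032); print('tray',P.mean(0),r); print(np.round(P,3))
# bat
yellow=((im[:,:,0].astype(int)-im[:,:,2]>12)&(v>110)).astype(np.uint8)*255
bt=big(yellow,(430,210,560,335)); e=cv2.fitEllipse(cv2.convexHull(bt)); print('bat',e,plane(c,[e[0]],0.025), plane(c,[e[0]],0.012))
d=big((v>140).astype(np.uint8)*255,(170,245,256,355)); r=cv2.minAreaRect(cv2.convexHull(d)); b=cv2.boxPoints(r); P=plane(c,b,0.025); print('dish',r,P.mean(0)); print(np.round(P,3))
for n,p,z in [('beads',[[200,315],[215,316],[229,310]],.02),('tags',[[199,288],[212,286],[226,285]],.012),('bottlecaps a(red),amber,green',[[284,360],[287,216],[440,360]],.1),('jar',[[277,148]],.09),('mug',[[475,177]],.085)]:
    print(n,np.round(plane(c,p,z),3).tolist())
cv2.imwrite('pics/topz.png',cv2.resize(im[240:370,165:325,::-1],(800,650))[:600])
E
python3 m.py
```

```text
bench [105 103 102] dish [125 126 131] [125 127 132] bat [120 113 103] tray [98 54 36]
tray [ 0.47697987 -0.00559324  0.032     ] ((362.40155029296875, 304.27227783203125), (86.03400421142578, 115.21122741699219), 3.1798300743103027)
[[ 0.36   0.087  0.032]
 [ 0.599  0.081  0.032]
 [ 0.594 -0.1    0.032]
 [ 0.355 -0.09   0.032]]
bat ((495.77178955078125, 271.4775695800781), (98.92472076416016, 102.04528045654297), 143.43246459960938) [[ 0.55258421 -0.28651111  0.025     ]] [[ 0.55333886 -0.29073307  0.012     ]]
dish ((192.0, 340.5), (1.0, 0.0), -90.0) [0.38983725 0.34810675 0.025     ]
[[0.389 0.348 0.025]
 [0.389 0.348 0.025]
 [0.391 0.348 0.025]
 [0.391 0.348 0.025]]
beads [[0.443, 0.335, 0.02], [0.442, 0.303, 0.02], [0.456, 0.274, 0.02]]
tags [[0.5, 0.341, 0.012], [0.505, 0.314, 0.012], [0.508, 0.284, 0.012]]
bottlecaps a(red),amber,green [[0.364, 0.15, 0.1], [0.647, 0.153, 0.1], [0.373, -0.153, 0.1]]
jar [[0.787, 0.179, 0.09]]
mug [[0.74, -0.225, 0.085]]
```

View pics/topz.png

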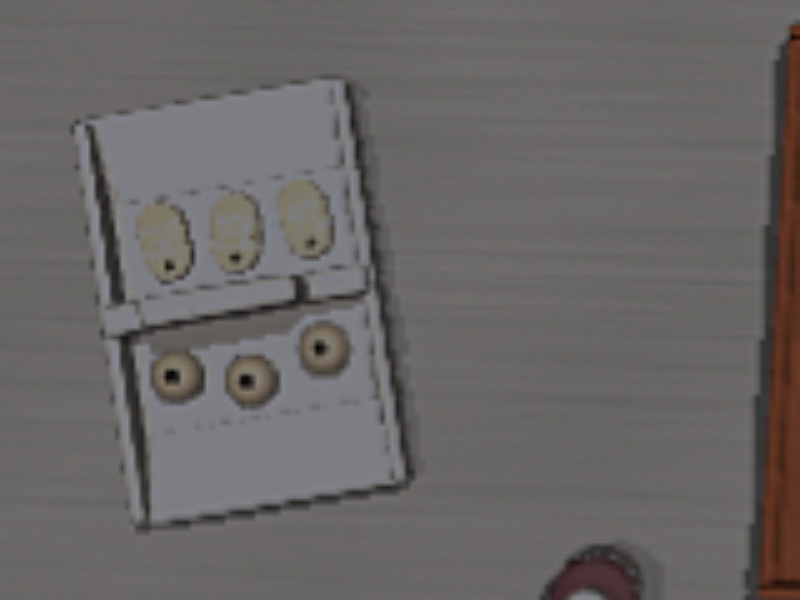

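The tool command has no tilt, so I'll check with an empty gripper what the arm does at the edge of its reach, away from all objects.

```bash
python3 -m inch '[[1,-1.5,-4.7,0,0],[1,-1.5,-4.7,0,0],[1,-1.5,-4.7,0,0],[1,-1.5,-4.7,0,0],[1,-0.8,-2.4,0,0],[1,-0.8,-2.4,0,0]]'; python3 -c "from h import *; st()"
```

```text
time: 0.8
ee_pos: [0.1183, 0.3565, 0.2314]
eef_rot: [-0.573, -0.415, 0.415, 0.573]
contact_force: [-0.2, 0.1, 0.0]
finger_gap: 0.0854
t 0.8 p [0.1183 0.3565 0.2314] x [0.312 0.95  0.001] y [ 0.     0.001 -1.   ] F [-0.2  0.1  0. ] M [ 0.01  0.   -0.01] gap 0.0854 q [-1.254 -0.224 -0.101  2.045 -0.023  1.319 -0.093]
```

```bash
python3 -m inch '[[1,-0.6,-1.9,0,0],[1,-0.6,-1.9,0,0],[1,-0.6,-1.9,0,0],[1,-0.6,-1.9,0,0],[1,-0.6,-1.9,0,0],[1,0,0,0,0]]'; python3 -c "from h import *; st()"
```

```text
time: 1.4
ee_pos: [0.0884, 0.2616, 0.2314]
eef_rot: [-0.573, -0.415, 0.415, 0.573]
contact_force: [-0.2, -0.5, -0.3]
finger_gap: 0.0857
t 1.4 p [0.0884 0.2616 0.2314] x [0.312 0.95  0.001] y [ 0.     0.001 -1.   ] F [-0.2 -0.5 -0.3] M [-0.02  0.01 -0.04] gap 0.0857 q [-1.248 -0.481 -0.115  2.219 -0.054  1.4   -0.087]
```

```bash
python3 -m inch '[[1,-0.6,-1.9,0,0],[1,-0.6,-1.9,0,0],[1,-0.6,-1.9,0,0],[1,0,0,0,0]]'; python3 -c "from h import *; st()"
```

```text
time: 1.8
ee_pos: [0.0809, 0.2403, 0.2201]
eef_rot: [0.582, 0.402, -0.427, -0.564]
contact_force: [-0.2, -0.5, -0.2]
finger_gap: 0.0849
t 1.8 p [0.0809 0.2403 0.2201] x [ 0.312  0.949 -0.043] y [-0.013 -0.041 -0.999] F [-0.2 -0.5 -0.2] M [ 0.04 -0.01 -0.05] gap 0.0849 q [-0.991 -0.498 -0.298  2.242 -0.142  1.424  0.025]
```

```bash
python3 -m inch '[[1,-0.6,-1.9,0,0],[1,-0.6,-1.9,0,0],[1,-0.6,-1.9,0,0],[1,-0.6,-1.9,0,0],[1,0,0,0,0]]'; python3 -c "from h import *; st()";  python3 -m inch '[[1,0.6,1.9,0,0],[1,0.6,1.9,0,0],[1,0.6,1.9,0,0],[1,0,0,0,0]]'; python3 -c "from h import *; st()"
```

```text
time: 2.3
ee_pos: [0.0678, 0.2124, 0.1984]
eef_rot: [0.596, 0.382, -0.448, -0.547]
contact_force: [-0.2, 0.0, 0.5]
finger_gap: 0.0854
t 2.3 p [0.0678 0.2124 0.1984] x [ 0.307  0.945 -0.116] y [-0.034 -0.11  -0.993] F [-0.2  0.   0.5] M [ 0.17 -0.01  0.04] gap 0.0854 q [-1.034e+00 -4.990e-01 -2.880e-01  2.294e+00 -1.390e-01  1.448e+00
  1.000e-03]
time: 2.7
ee_pos: [0.0866, 0.2718, 0.1993]
eef_rot: [0.595, 0.382, -0.447, -0.548]
contact_force: [-0.2, -0.2, 0.2]
finger_gap: 0.0856
t 2.7 p [0.0866 0.2718 0.1993] x [ 0.308  0.945 -0.113] y [-0.034 -0.108 -0.994] F [-0.2 -0.2  0.2] M [ 0.11 -0.05  0.02] gap 0.0856 q [-1.023 -0.327 -0.308  2.185 -0.105  1.384 -0.029]
```

Pushing past the reach limit ratchets tilt into the commanded pose, and the tilt stays afterwards. That gives a way to tip, so next I check how the joints behave around the tray.

```bash
python3 -m inch '[[1,4,-2,1,0],[1,4,-2,1,0],[1,4,-2.5,1,0],[1,4,-2.5,1,0],[1,4,-2.5,1,0],[1,4,-2.5,0,0],[1,4,-2.5,0,0],[1,4,-2.5,0,0],[1,4,-2.5,0,0],[1,0,0,0,0]]'; python3 -c "from h import *; st()"
```

```text
time: 3.7
ee_pos: [0.449, 0.0512, 0.249]
eef_rot: [0.597, 0.38, -0.445, -0.548]
contact_force: [-0.2, -0.1, 0.1]
finger_gap: 0.0855
t 3.7 p [0.449  0.0512 0.249 ] x [ 0.314  0.942 -0.115] y [-0.034 -0.11  -0.993] F [-0.2 -0.1  0.1] M [ 0.11 -0.08  0.05] gap 0.0855 q [-0.694 -0.044  0.398  1.85   0.114  1.398  0.929]
```

```bash
python3 -m inch '[[1,0,0,0,0.15],[1,0,0,0,0.15],[1,0,0,0,0.15],[1,0,0,0,0.15],[1,0,0,0,0.15],[1,0,0,0,0.15],[1,0,0,0,0.15],[1,0,0,0,0.15],[1,0,0,0,0.15],[1,0,0,0,0.15]]'>/dev/null; python3 -c "from h import *; st()";  python3 -m inch '[[1,0,0,0,0.15],[1,0,0,0,0.15],[1,0,0,0,0.15],[1,0,0,0,0.15],[1,0,0,0,0.15]]' >/dev/null; python3 -c "from h import *; st()"
```

```text
t 4.7 p [0.4455 0.0556 0.2492] x [-0.923  0.368 -0.113] y [ 0.105 -0.04  -0.994] F [-0.   0.   0.3] M [0.05 0.14 0.  ] gap 0.0854 q [-0.792 -0.197  0.457  1.967  0.167  1.269  2.38 ]
t 5.2 p [0.4446 0.0613 0.2593] x [-0.986 -0.1   -0.132] y [ 0.132  0.006 -0.991] F [-0.8 -0.8  1.6] M [-0.02  0.19  0.03] gap 0.0854 q [-1.433 -0.485  0.9    1.991  0.451  1.364  2.599]
```

```bash
python3 -m inch '[[1,0,0,0,0.15],[1,0,0,0,0.15],[1,0,0,0,0.15]]'>/dev/null; python3 -c "from h import *; st()";  python3 -m inch '[[1,0,0,0,0.15],[1,0,0,0,0.15],[1,0,0,0,0.15],[1,0,0,0,0.15]]' >/dev/null; python3 -c "from h import *; st()"
```

```text
t 5.5 p [0.4239 0.1609 0.2403] x [-0.895 -0.422 -0.142] y [ 0.173 -0.035 -0.984] F [0.2 1.2 0.3] M [0.12 0.15 0.06] gap 0.0857 q [-1.765 -0.5    0.939  2.027  0.566  1.367  2.602]
t 5.9 p [0.3587 0.274  0.1955] x [-0.616 -0.769 -0.17 ] y [ 0.288 -0.019 -0.957] F [ 0.3  1.1 -0.6] M [0.03 0.29 0.01] gap 0.0858 q [-2.102 -0.5    0.936  2.151  0.71   1.287  2.602]
```

```bash
python3 -m inch '[[1,0,0,0,-0.15],[1,0,0,0,-0.15],[1,1.5,-4,1,-0.15],[1,1.5,-4,1,-0.15],[1,1.5,-4,1,-0.15],[1,1.5,-4,1,-0.15],[1,1.5,-4,1,-0.15],[1,1.5,-2,0,0],[1,0,0,0,0]]'>/dev/null; python3 -c "from h import *; st()"
```

```text
t 6.8 p [0.4509 0.0497 0.2458] x [-0.972  0.163 -0.169] y [ 0.123 -0.259 -0.958] F [-1.1 -0.9 -0.3] M [0.23 0.18 0.01] gap 0.0855 q [-1.718 -0.433  1.052  1.977  0.653  1.501  2.147]
```

```bash
cat > kin.py <<'E'
import numpy as np, itertools
from scipy.optimize import least_squares
from scipy.spatial.transform import Rotation as R
D=[ # p,x,y,q
([.1946,.5935,.2305],[.312,.95,-.001],[0,-.001,-1],[-1.277,.333,-.065,1.461,.022,1.35,-.089]),
([.1183,.3565,.2314],[.312,.95,.001],[0,.001,-1],[-1.254,-.224,-.101,2.045,-.023,1.319,-.093]),
([.0884,.2616,.2314],[.312,.95,.001],[0,.001,-1],[-1.248,-.481,-.115,2.219,-.054,1.4,-.087]),
([.0809,.2403,.2201],[.312,.949,-.043],[-.013,-.041,-.999],[-.991,-.498,-.298,2.242,-.142,1.424,.025]),
([.0678,.2124,.1984],[.307,.945,-.116],[-.034,-.11,-.993],[-1.034,-.499,-.288,2.294,-.139,1.448,.001]),
([.0866,.2718,.1993],[.308,.945,-.113],[-.034,-.108,-.994],[-1.023,-.327,-.308,2.185,-.105,1.384,-.029]),
([.449,.0512,.249],[.314,.942,-.115],[-.034,-.11,-.993],[-.694,-.044,.398,1.85,.114,1.398,.929]),
([.4455,.0556,.2492],[-.923,.368,-.113],[.105,-.04,-.994],[-.792,-.197,.457,1.967,.167,1.269,2.38]),
([.4446,.0613,.2593],[-.986,-.1,-.132],[.132,.006,-.991],[-1.433,-.485,.9,1.991,.451,1.364,2.599]),
([.4239,.1609,.2403],[-.895,-.422,-.142],[.173,-.035,-.984],[-1.765,-.5,.939,2.027,.566,1.367,2.602]),
([.3587,.274,.1955],[-.616,-.769,-.17],[.288,-.019,-.957],[-2.102,-.5,.936,2.151,.71,1.287,2.602]),
([.4509,.0497,.2458],[-.972,.163,-.169],[.123,-.259,-.958],[-1.718,-.433,1.052,1.977,.653,1.501,2.147]),
]
def rm(x,y):
    x=np.array(x,float);y=np.array(y,float);x/=np.linalg.norm(x);y-=x*(x@y);y/=np.linalg.norm(y)
    return np.c_[x,y,np.cross(x,y)]
AX='zyzyzyz'
def fk(v,q,sg):
    # v: yaw0, link translations (7x3), tool rotvec
    Tr=np.array(v[:24]).reshape(8,3); T=R.from_euler('z',v[24]); p=np.zeros(3)
    for i in range(7):
        p=p+T.apply(Tr[i]); T=T*R.from_euler(AX[i],sg[i]*q[i])
    p=p+T.apply(Tr[7]); return p,(T*R.from_rotvec(v[25:28])).as_matrix()
def res(v,sg):
    o=[]
    for p,x,y,q in D:
        P,M=fk(v,q,sg); o+=list((P-p)*10); E=R.from_matrix(M.T@rm(x,y)).as_rotvec(); o+=list(E*3)
    return np.r_[o,0.02*(np.array(v[:24])-V0[:24])]
V0=np.zeros(28); t=V0[:24].reshape(8,3); t[1,2]=.33;t[3,2]=.445;t[5,2]=.45;t[7,2]=.42
if __name__=='__main__':
    best=None
    for sg in itertools.product([1,-1],[1],[1,-1],[1],[1,-1],[1],[1,-1]):
        for y0 in (0,3.14):
            for rv in ([np.pi/2,0,0],[-np.pi/2,0,0],[1.2,1.2,1.2],[1.2,-1.2,-1.2],[-1.2,1.2,-1.2],[-1.2,-1.2,1.2]):
                v=V0.copy();v[24]=y0;v[25:]=rv
                r=least_squares(res,v,args=(sg,),max_nfev=12)
                if best is None or r.cost<best[0]: best=(r.cost,sg,r.x); print(r.cost,sg,flush=True)
    r=least_squares(res,best[2],args=(best[1],)); print(r.cost,best[1]); print(np.round(r.x[:24].reshape(8,3),3),r.x[24:])
    np.savez('kin.npz',v=r.x,sg=best[1])
    print(np.round(r.fun[:-24].reshape(-1,6)/[10,10,10,3,3,3],4))
E
python3 kin.py
```

```text
80.90951861118255 (1, 1, 1, 1, 1, 1, 1)
80.90951858887641 (1, 1, 1, 1, 1, 1, 1)
32.670721734939306 (1, 1, 1, 1, 1, 1, -1)
32.670721733083866 (1, 1, 1, 1, 1, 1, -1)
32.67072173291749 (1, 1, 1, 1, 1, 1, -1)
16.399472759586246 (-1, 1, -1, 1, 1, 1, -1)
15.892004503381232 (-1, 1, -1, 1, 1, 1, -1)
15.89115277092819 (-1, 1, -1, 1, 1, 1, -1)
9.167488315652951 (-1, 1, -1, 1, 1, 1, -1)
6.178007570969971e-05 (-1, 1, -1, 1, -1, 1, -1)
6.178007570966207e-05 (-1, 1, -1, 1, -1, 1, -1)
6.178007570961899e-05 (-1, 1, -1, 1, -1, 1, -1)
6.178007570961899e-05 (-1, 1, -1, 1, -1, 1, -1)
[[ 0.     0.    -0.036]
 [-0.001 -0.011  0.294]
 [ 0.001 -0.011  0.002]
 [-0.001 -0.012  0.447]
 [-0.002 -0.012  0.019]
 [-0.     0.     0.469]
 [-0.002  0.    -0.038]
 [ 0.     0.     0.382]] [-4.42637138e-05  2.85209922e-06 -2.22156370e+00 -2.22151243e+00]
[[-0.0001 -0.     -0.0001  0.      0.0009 -0.0006]
 [ 0.0004 -0.0001 -0.0001  0.0004  0.0004 -0.0003]
 [-0.0001  0.0002 -0.0001  0.0001  0.0005  0.0002]
 [-0.      0.0001  0.0001 -0.0003 -0.0006 -0.0001]
 [-0.0001 -0.0002 -0.0002 -0.0005 -0.0005 -0.0003]
 [ 0.0001  0.0001  0.0002 -0.0007 -0.0001 -0.    ]
 [-0.      0.0001  0.0002  0.0002  0.0001  0.0004]
 [ 0.0001 -0.0001  0.0001 -0.0001 -0.0002  0.0005]
 [-0.     -0.0001  0.0001 -0.0004 -0.0004 -0.0004]
 [-0.0001  0.0001  0.     -0.0002  0.0005 -0.0001]
 [-0.     -0.0001 -0.0001  0.     -0.0005  0.0005]
 [ 0.0001  0.      0.      0.0015 -0.0002  0.0002]]
```

```bash
cat > sim.py <<'E'
import numpy as np
from scipy.optimize import lsq_linear
from scipy.spatial.transform import Rotation as R
from kin import fk, D
Z=np.load('kin.npz'); V=Z['v']; SG=Z['sg']
LO=np.array([-2.6,-.5,-1.47,.16,-1.27,.06,-2.6]);HI=np.array([2.6,2.12,1.34,2.42,4.41,2.06,2.6])
SP=np.array([2.22,2.22,2.79,2.79,3.14,3.14,3.14])*.07
def FK(q): return fk(V,q,SG)
def jac(q):
    J=np.zeros((6,7)); p0,M0=FK(q)
    for i in range(7):
        d=q.copy(); d[i]+=1e-5; p,M=FK(d); J[:3,i]=(p-p0)/1e-5; J[3:,i]=R.from_matrix(M@M0.T).as_rotvec()/1e-5
    return J,p0,M0
def step(q,row,wr=.3,lam=.02,it=3,mode='box'):
    q=np.array(q,float); p,M=FK(q); pt=p+np.array(row[:3])/100; Mt=R.from_euler('z',row[3]).as_matrix()@M
    q0=q.copy(); lo=np.maximum(LO,q0-SP) if mode=='box' else LO; hi=np.minimum(HI,q0+SP) if mode=='box' else HI
    for _ in range(it):
        J,p,M=jac(q); e=np.r_[pt-p,R.from_matrix(Mt@M.T).as_rotvec()*wr]; J[3:]*=wr
        if mode=='clip':
            dq=J.T@np.linalg.solve(J@J.T+lam**2*np.eye(6),e); q=np.clip(q+dq,LO,HI)
        else:
            A=np.r_[J,lam*np.eye(7)]; b=np.r_[e,np.zeros(7)]
            q=q+lsq_linear(A,b,(np.minimum(lo-q,-1e-9),np.maximum(hi-q,1e-9))).x
    if mode!='box':
        d=q-q0; k=max(1,np.max(np.abs(d)/SP)); q=q0+d/k
    return q
def run(q,rows,**k):
    for r in rows: q=step(q,r,**k)
    return q
def show(q):
    p,M=FK(q); return 'p %s x %s y %s q %s'%(np.round(p,3),np.round(M[:,0],3),np.round(M[:,1],3),np.round(q,2))
T=[(2,3,[[-.6,-1.9,0,0]]*3),(3,4,[[-.6,-1.9,0,0]]*4),(7,8,[[0,0,0,.15]]*5),(8,9,[[0,0,0,.15]]*3),(9,10,[[0,0,0,.15]]*4),(10,11,[[0,0,0,-.15]]*2+[[1.5,-4,1,-.15]]*5+[[1.5,-2,0,0]])]
if __name__=='__main__':
    for kw in [dict(wr=w,lam=l,mode=m,it=i) for m in ('box','free','clip') for w in (.1,.3,1) for l in (.02,.1) for i in (1,5,)]:
        e=[]
        for a,b,rows in T:
            p,M=FK(run(D[a][3],rows,**kw)); pb,Mb=FK(np.array(D[b][3])); e+= [np.linalg.norm(p-pb), np.linalg.norm(R.from_matrix(M@Mb.T).as_rotvec())]
        print(kw,np.round(e,3),round(sum(e),3),flush=True)
E
python3 sim.py
```

```text
{'wr': 0.1, 'lam': 0.02, 'mode': 'box', 'it': 1} [0.035 0.095 0.048 0.131 0.021 0.162 0.098 0.179 0.13  0.242 0.012 0.029] 1.182
{'wr': 0.1, 'lam': 0.02, 'mode': 'box', 'it': 5} [0.035 0.095 0.048 0.131 0.011 0.157 0.098 0.178 0.13  0.241 0.005 0.011] 1.139
{'wr': 0.1, 'lam': 0.1, 'mode': 'box', 'it': 1} [0.031 0.086 0.043 0.121 0.009 0.171 0.097 0.212 0.13  0.281 0.012 0.258] 1.45
{'wr': 0.1, 'lam': 0.1, 'mode': 'box', 'it': 5} [0.035 0.096 0.048 0.134 0.011 0.211 0.098 0.179 0.13  0.241 0.005 0.034] 1.22
{'wr': 0.3, 'lam': 0.02, 'mode': 'box', 'it': 1} [0.017 0.041 0.023 0.053 0.033 0.159 0.061 0.111 0.08  0.147 0.012 0.017] 0.754
{'wr': 0.3, 'lam': 0.02, 'mode': 'box', 'it': 5} [0.017 0.041 0.023 0.053 0.026 0.158 0.061 0.11  0.079 0.145 0.005 0.011] 0.729
{'wr': 0.3, 'lam': 0.1, 'mode': 'box', 'it': 1} [0.015 0.038 0.021 0.049 0.036 0.159 0.062 0.116 0.081 0.151 0.009 0.059] 0.794
{'wr': 0.3, 'lam': 0.1, 'mode': 'box', 'it': 5} [0.017 0.041 0.023 0.053 0.026 0.159 0.061 0.11  0.079 0.145 0.005 0.011] 0.732
{'wr': 1, 'lam': 0.02, 'mode': 'box', 'it': 1} [0.006 0.023 0.02  0.048 0.
[... 2815 characters left out ...]
3 0.132 0.013 0.19  0.096 0.245 0.129 0.304 0.009 0.059] 1.357
{'wr': 0.3, 'lam': 0.1, 'mode': 'clip', 'it': 5} [0.044 0.098 0.058 0.146 0.012 0.127 0.097 0.183 0.132 0.257 0.005 0.011] 1.17
{'wr': 1, 'lam': 0.02, 'mode': 'clip', 'it': 1} [0.05  0.104 0.066 0.161 0.011 0.306 0.102 0.273 0.138 0.319 0.012 0.017] 1.561
{'wr': 1, 'lam': 0.02, 'mode': 'clip', 'it': 5} [0.051 0.109 0.068 0.168 0.012 0.175 0.104 0.195 0.141 0.278 0.005 0.011] 1.317
{'wr': 1, 'lam': 0.1, 'mode': 'clip', 'it': 1} [0.042 0.086 0.055 0.133 0.017 0.248 0.095 0.254 0.128 0.304 0.008 0.017] 1.387
{'wr': 1, 'lam': 0.1, 'mode': 'clip', 'it': 5} [0.046 0.097 0.06  0.147 0.013 0.148 0.097 0.184 0.132 0.26  0.005 0.011] 1.198
```

```bash
cat > t.py <<'E'
from sim import *
for w in (.4,.5,.6,.75,1,1.5):
  for l in (.003,.02):
   for i in (3,10):
    e=[]; kw=dict(wr=w,lam=l,mode='free',it=i)
    for a,b,rows in T:
        p,M=FK(run(D[a][3],rows,**kw)); pb,Mb=FK(np.array(D[b][3])); e+= [np.linalg.norm(p-pb), np.linalg.norm(R.from_matrix(M@Mb.T).as_rotvec())]
    print(kw,np.round(e,3),round(sum(e),3),flush=True)
kw=dict(wr=.6,lam=.02,mode='free',it=10)
for a,b,rows in T:
    print('sim',show(run(D[a][3],rows,**kw)));print('   real',show(np.array(D[b][3])))
E
python3 t.py
```

```text
{'wr': 0.4, 'lam': 0.003, 'mode': 'free', 'it': 3} [0.011 0.023 0.016 0.04  0.003 0.006 0.039 0.071 0.05  0.091 0.005 0.011] 0.367
{'wr': 0.4, 'lam': 0.003, 'mode': 'free', 'it': 10} [0.051 0.099 0.059 0.179 0.003 0.006 0.039 0.071 0.05  0.091 0.005 0.011] 0.664
{'wr': 0.4, 'lam': 0.02, 'mode': 'free', 'it': 3} [0.01  0.019 0.015 0.018 0.002 0.007 0.039 0.071 0.05  0.091 0.005 0.011] 0.338
{'wr': 0.4, 'lam': 0.02, 'mode': 'free', 'it': 10} [0.01  0.019 0.016 0.021 0.002 0.007 0.039 0.071 0.05  0.091 0.005 0.011] 0.342
{'wr': 0.5, 'lam': 0.003, 'mode': 'free', 'it': 3} [0.012 0.025 0.016 0.041 0.002 0.004 0.019 0.035 0.023 0.042 0.005 0.011] 0.235
{'wr': 0.5, 'lam': 0.003, 'mode': 'free', 'it': 10} [0.007 0.025 0.052 0.12  0.002 0.004 0.019 0.035 0.023 0.042 0.005 0.011] 0.346
{'wr': 0.5, 'lam': 0.02, 'mode': 'free', 'it': 3} [0.006 0.004 0.014 0.009 0.002 0.004 0.019 0.035 0.023 0.042 0.005 0.011] 0.174
{'wr': 0.5, 'lam': 0.02, 'mode': 'free', 'it': 10} [0.005 0.006 0.008 0.005 0.002 0.004 0.019 0.035 0.023 0.042 0.005 0.011] 0.165
{'wr': 0.6, 'lam': 0.003, 'mode': 'free', 'it': 3} [
[... 2827 characters left out ...]
-0.141] y [ 0.173 -0.038 -0.984] q [-1.76 -0.5   0.94  2.03  0.57  1.37  2.6 ]
   real p [0.424 0.161 0.24 ] x [-0.895 -0.423 -0.142] y [ 0.173 -0.035 -0.984] q [-1.76 -0.5   0.94  2.03  0.57  1.37  2.6 ]
sim p [0.358 0.273 0.196] x [-0.614 -0.771 -0.168] y [ 0.29  -0.023 -0.957] q [-2.1  -0.5   0.93  2.15  0.71  1.29  2.6 ]
   real p [0.359 0.274 0.195] x [-0.617 -0.769 -0.17 ] y [ 0.288 -0.019 -0.958] q [-2.1  -0.5   0.94  2.15  0.71  1.29  2.6 ]
sim p [0.449 0.054 0.245] x [-0.974  0.152 -0.17 ] y [ 0.126 -0.259 -0.958] q [-1.75 -0.46  1.05  1.98  0.67  1.52  2.13]
   real p [0.451 0.05  0.246] x [-0.972  0.163 -0.169] y [ 0.123 -0.258 -0.958] q [-1.72 -0.43  1.05  1.98  0.65  1.5   2.15]
```

```bash
cat > dish.py <<'E'
from h import *
c=cap('top')
z=np.array([[77,125],[345,78],[408,487],[140,527]],float)/5+np.array([165,240])-0.4
P=plane(c,z,0.026); print(np.round(P,4).tolist()); ce=P.mean(0); print('c',ce)
tm=(P[0]+P[1])/2; bm=(P[2]+P[3])/2; dx=bm-tm; print('len',np.linalg.norm(dx),np.linalg.norm(P[1]-P[0]),'yaw x',np.arctan2(dx[1],dx[0]), 'from divider',np.arctan2(*( (P[0]-P[1]+P[3]-P[2])[:2]*[1,1])[::-1]))
g=np.array([[128,318],[300,283]],float)/5+np.array([165,240])  # grip top edges near
print('grip top',plane(c,g,0.075))
cv2.imwrite('pics/dz.png',cv2.resize(c['frame'][280:325,175:250,::-1],(750,450),interpolation=cv2.INTER_CUBIC))
E
python3 dish.py
```

```text
[[0.5479, 0.381, 0.026], [0.5711, 0.2681, 0.026], [0.4009, 0.2346, 0.026], [0.3807, 0.3462, 0.026]]
c [0.47514221 0.30746492 0.026     ]
len 0.1721706540158808 0.11529020339800555 yaw x -2.9419226399493597 from divider 1.7619887135667018
grip top [[0.46743178 0.34284031 0.075     ]
 [0.48360769 0.2739978  0.075     ]]
```

View pics/dz.png

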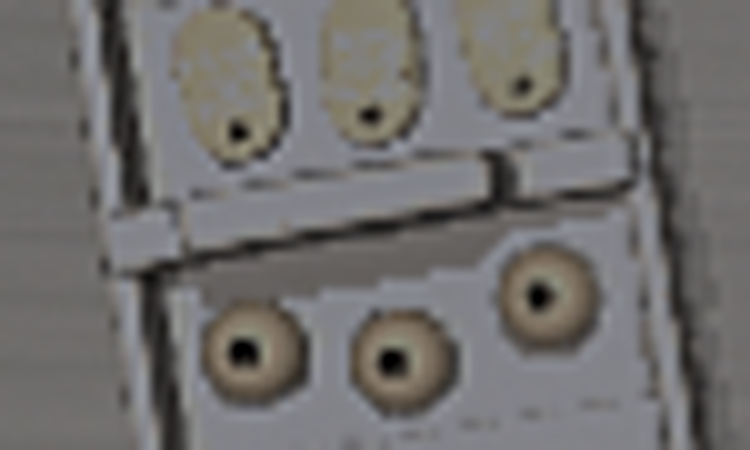

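```bash
nproc
cat > fs.py <<'E'
import numpy as np
from scipy.optimize import lsq_linear
from scipy.spatial.transform import Rotation as R
Z=np.load('kin.npz'); V=Z['v']; SG=Z['sg'].astype(float)
TR=V[:24].reshape(8,3); B0=R.from_euler('z',V[24]).as_matrix(); MT=R.from_rotvec(V[25:28]).as_matrix()
LO=np.array([-2.6,-.5,-1.47,.16,-1.27,.06,-2.6])+.0005;HI=np.array([2.6,2.12,1.34,2.42,4.41,2.06,2.6])-.0005
SP=np.array([2.22,2.22,2.79,2.79,3.14,3.14,3.14])*.07
W=.6; LAM=.02
def FKJ(q,J=True):
    M=B0; p=np.zeros(3); ax=[];pp=[]
    for i in range(7):
        p=p+M@TR[i]; k=2 if i%2==0 else 1
        ax.append(M[:,k]*SG[i]); pp.append(p)
        a=SG[i]*q[i]; c,s=np.cos(a),np.sin(a)
        if k==2: r=np.array([[c,-s,0],[s,c,0],[0,0,1]])
        else: r=np.array([[c,0,s],[0,1,0],[-s,0,c]])
        M=M@r
    p=p+M@TR[7]
    if not J: return p,M@MT
    A=np.array(ax); return np.r_[np.cross(A,p-np.array(pp)).T,A.T],p,M@MT
def FK(q): return FKJ(q,False)
def rv(E):
    v=np.array([E[2,1]-E[1,2],E[0,2]-E[2,0],E[1,0]-E[0,1]])/2; s=np.linalg.norm(v)
    return v if s<1e-9 else v/s*np.arctan2(s,(np.trace(E)-1)/2)
def step(q,row):
    q=np.array(q,float); q0=q.copy(); p,M=FK(q); pt=p+np.array(row[:3])/100; a=row[3]
    c,s=np.cos(a),np.sin(a); Mt=np.array([[c,-s,0],[s,c,0],[0,0,1]])@M
    # tool limit 50 mm
    d=np.linalg.norm(row[:3])
    if d>5: pt=p+np.array(row[:3])/d*.05
    for _ in range(8):
        J,p,M=FKJ(q); e=np.r_[pt-p,rv(Mt@M.T)*W]; J[3:]*=W
        H=J.T@J+LAM**2*np.eye(7); dq=np.linalg.solve(H,J.T@e)
        if np.any(q+dq<LO-1e-9) or np.any(q+dq>HI+1e-9):
            L=np.linalg.cholesky(H).T
            dq=lsq_linear(L,np.linalg.solve(L.T,J.T@e),(np.minimum(LO-q,-1e-7),np.maximum(HI-q,1e-7)),method='bvls').x
        q=q+dq
        if np.max(np.abs(dq))<3e-4: break
    d=q-q0; return q0+d/max(1,np.max(np.abs(d)/SP))
def run(q,rows):
    for r in rows: q=step(q,r)
    return q
def show(q):
    p,M=FK(q); return 'p %s x %s y %s q %s'%(np.round(p,3),np.round(M[:,0],3),np.round(M[:,1],3),np.round(q,2))
if __name__=='__main__':
    import time
    from sim import T,D
    t=time.time();n=0
    for a,b,rows in T:
        print(show(run(D[a][3],rows)));print('  ',show(np.array(D[b][3]))); n+=len(rows)
    print((time.time()-t)/n)
E
python3 fs.py
```

```text
4
p [0.083 0.241 0.225] x [ 0.311  0.95  -0.036] y [-0.012 -0.034 -0.999] q [-1.19 -0.5  -0.15  2.24 -0.08  1.43 -0.06]
   p [0.081 0.24  0.22 ] x [ 0.313  0.949 -0.043] y [-0.013 -0.041 -0.999] q [-0.99 -0.5  -0.3   2.24 -0.14  1.42  0.02]
p [0.069 0.213 0.201] x [ 0.31   0.944 -0.113] y [-0.034 -0.108 -0.994] q [-1.03 -0.5  -0.28  2.29 -0.14  1.45  0.  ]
   p [0.068 0.212 0.198] x [ 0.307  0.944 -0.116] y [-0.035 -0.111 -0.993] q [-1.03 -0.5  -0.29  2.29 -0.14  1.45  0.  ]
p [0.444 0.062 0.261] x [-0.986 -0.099 -0.134] y [ 0.135  0.004 -0.991] q [-1.43 -0.48  0.89  1.99  0.45  1.37  2.6 ]
   p [0.445 0.061 0.259] x [-0.986 -0.1   -0.132] y [ 0.132  0.006 -0.991] q [-1.43 -0.48  0.9   1.99  0.45  1.36  2.6 ]
p [0.424 0.16  0.24 ] x [-0.896 -0.42  -0.141] y [ 0.173 -0.038 -0.984] q [-1.76 -0.5   0.94  2.03  0.57  1.37  2.6 ]
   p [0.424 0.161 0.24 ] x [-0.895 -0.423 -0.142] y [ 0.173 -0.035 -0.984] q [-1.76 -0.5   0.94  2.03  0.57  1.37  2.6 ]
p [0.358 0.273 0.196] x [-0.614 -0.771 -0.168] y [ 0.29  -0.023 -0.957] q [-2.1  -0.5   0.93  2.15  0.71  1.29  2.6 ]
   p [0.359 0.274 0.195] x [-0.617 -0.769 -0.17 ] y [ 0.288 -0.019 -0.958] q [-2.1  -0.5   0.94  2.15  0.71  1.29  2.6 ]
p [0.449 0.054 0.245] x [-0.974  0.152 -0.17 ] y [ 0.126 -0.259 -0.958] q [-1.75 -0.46  1.05  1.98  0.67  1.52  2.13]
   p [0.451 0.05  0.246] x [-0.972  0.163 -0.169] y [ 0.123 -0.258 -0.958] q [-1.72 -0.43  1.05  1.98  0.65  1.5   2.15]
0.0037053337803593387
```

```bash
cat > beam.py <<'E'
import numpy as np, sys
from fs import *
from multiprocessing import Pool
def expand(a):
    q,rows,seed,n,valid,cost,zs=a; g=np.random.default_rng(seed); out=[]
    for _ in range(n):
        d=g.normal(size=3); d/=np.linalg.norm(d); k=g.integers(0,4)
        mag=g.choice([1.,2.5,4.8]); tr=np.round(d*mag,1) if k!=0 else np.zeros(3)
        yaw=g.choice([-.15,.15]) if k in(0,1) else 0.
        row=[*tr,yaw]; rep=g.integers(1,6); qq=q; rr=list(rows); ok=True
        for j in range(rep):
            qq=step(qq,row); rr=rr+[row]
            if not valid(qq): ok=False;break
        if not ok: continue
        out.append((cost(qq)+zs*len(rr),qq,rr))
    return out
def beam(starts,valid,cost,iters=25,width=40,n=12,zs=.0005,goal=None,verbose=True,seed=0):
    B=[(cost(q)+0,q,list(r)) for q,r in starts]; best=min(B,key=lambda b:b[0])
    with Pool(4) as pool:
        for it in range(iters):
            jobs=[(b[1],b[2],seed*100003+it*1000+i,n,valid,cost,zs) for i,b in enumerate(B)]
            o=[x for l in pool.map(expand,jobs) for x in l]+B
            o.sort(key=lambda b:b[0]); B=[];seen=set()
            for x in o:
                k=tuple(np.round(x[1]/.08).astype(int))
                if k in seen: continue
                seen.add(k); B.append(x)
                if len(B)>=width: break
            if B[0][0]<best[0]: best=B[0]
            if verbose and it%5==4: print(it,round(best[0],4),len(best[2]),show(best[1]),flush=True)
            if goal and goal(best[1]): break
    return best,B
E
cat > a.py <<'E'
from beam import *
q0=np.array([-1.718,-.433,1.052,1.977,.653,1.501,2.147])
sgn=int(sys.argv[1]); dyaw=-2.942 if sgn>0 else -2.942+np.pi
dx=np.array([np.cos(dyaw),np.sin(dyaw),0])
tgt=np.array([.475,.3075,.20])
def valid(q):
    p,M=FK(q); return p[2]>.19 and p[2]<.6 and np.hypot(*p[:2])>.2 and np.hypot(*p[:2])<.9
def cost(q):
    p,M=FK(q); x=M[:,0]; psi=np.arcsin(np.clip(M[2,2],-1,1))
    yaw=np.arctan2(x[1],x[0])-dyaw; yaw=(yaw+np.pi)%(2*np.pi)-np.pi
    return abs(x[2])*3+max(0,abs(psi)-.03)*3+.4*np.linalg.norm(p-tgt)+.05*abs(yaw)
if __name__=='__main__':
    b,B=beam([(q0,[])],valid,cost,iters=25)
    print(len(b[2]),b[2]); np.save('a%d.npy'%sgn,b[1])
E
time python3 a.py 1; python3 a.py -1
```

```text
4 0.9891 15 p [0.527 0.296 0.247] x [-0.976 -0.194 -0.096] y [ 0.14  -0.227 -0.964] q [-0.99  0.29  0.31  1.52  0.18  1.38  2.6 ]
9 0.8267 24 p [0.431 0.211 0.223] x [-0.973 -0.229 -0.002] y [ 0.066 -0.272 -0.96 ] q [ 0.23  0.23 -1.08  1.75  0.44  1.46  2.44]
14 0.7734 37 p [0.461 0.314 0.204] x [-0.965 -0.263 -0.002] y [ 0.074 -0.263 -0.962] q [ 0.02  0.54 -1.14  1.55  0.67  1.59  2.22]
19 0.7713 39 p [0.467 0.308 0.198] x [-0.965 -0.263 -0.002] y [ 0.074 -0.263 -0.962] q [ 0.03  0.54 -1.14  1.56  0.67  1.58  2.23]
24 0.7701 39 p [0.475 0.312 0.202] x [-0.965 -0.263 -0.002] y [ 0.074 -0.263 -0.962] q [ 0.01  0.56 -1.13  1.53  0.68  1.59  2.24]
39 [[np.float64(0.4), np.float64(0.7), np.float64(-0.6), np.float64(0.15)], [np.float64(0.4), np.float64(0.7), np.float64(-0.6), np.float64(0.15)], [np.float64(0.4), np.float64(0.7), np.float64(-0.6), np.float64(0.15)], [np.float64(1.5), np.float64(2.0), np.float64(-0.4), np.float64(-0.15)], [np.float64(1.5), np.float64(2.0), np.float64(-0.4), np.float64(-0.15)], [np.float64(1.5), np.float64(2.0), np.float64(-0.4), np.float64(-0.15)], [np.floa
[... 6210 characters left out ...]
oat64(-0.4), np.float64(-3.8), 0.0], [np.float64(-3.5), np.float64(1.1), np.float64(-3.0), 0.0], [np.float64(-3.5), np.float64(1.1), np.float64(-3.0), 0.0], [np.float64(-3.5), np.float64(1.1), np.float64(-3.0), 0.0], [np.float64(3.7), np.float64(0.5), np.float64(-3.0), 0.0], [np.float64(3.7), np.float64(0.5), np.float64(-3.0), 0.0], [np.float64(3.7), np.float64(0.5), np.float64(-3.0), 0.0], [np.float64(0.0), np.float64(0.0), np.float64(0.0), np.float64(-0.15)], [np.float64(-0.4), np.float64(1.6), np.float64(-1.9), 0.0], [np.float64(0.0), np.float64(0.0), np.float64(0.0), np.float64(0.15)], [np.float64(-2.0), np.float64(-1.2), np.float64(-1.0), 0.0]]
real	0m16.880s
user	0m43.004s
sys	0m0.652s
```

```bash
cat > b.py <<'E'
from beam import *
BOT=np.array([[.364,.15],[.647,.153],[.373,-.153]])
PTS=np.array([[.085,.058,.02],[.085,-.058,.02],[-.085,.058,.02],[-.085,-.058,.02],[.051,.058,0],[.051,-.058,0],[-.051,.058,0],[-.051,-.058,0],[.085,0,.02],[0,.058,0],[0,-.058,0]])
def mkC(q,sgn):
    # dish rotation in tool frame, dish level at grasp
    p,M=FK(q); x=M[:,0]*sgn; x=np.array([x[0],x[1],0])/np.hypot(x[0],x[1]); z=np.array([0,0,1.]); Dm=np.c_[x,np.cross(z,x),z]
    return M.T@Dm
C=None
def dish(q):
    p,M=FK(q); Dm=M@C; g=p-M[:,1]*.019; o=g-Dm@np.array([0,0,.06]); return o,Dm
def geom(q):
    o,Dm=dish(q); P=o+PTS@Dm.T; s=-Dm[2,0]; t=Dm[2,1]; return o,Dm,P,s,t
TC=np.array([.477,-.006])
def lipout(P):
    L=P[[0,1]]; return np.maximum(0,np.abs(L[:,0]-TC[0])-.10).sum()+np.maximum(0,np.abs(L[:,1]-TC[1])-.07).sum()
def valid(q):
    o,Dm,P,s,t=geom(q); zmin=P[:,2].min()
    if abs(t)>.35 or s<-.3 or P[:,2].max()>.62: return False
    p,_=FK(q)
    if np.hypot(*p[:2])<.2: return False
    if s>.33 and (lipout(P)>.02 or P[:2,2].max()>.17): return False
    if zmin<.045: return False
    if zmin<.115:
        low=P[P[:,2]<.125]
        if np.any(np.abs(low[:,0]-.48)>.19) or np.any(np.abs(low[:,1])>.19): return False
        d=np.linalg.norm(low[:,None,:2]-BOT[None],axis=2)
        if d.min()<.035: return False
        # bottle axes vs segment of dish footprint
        uv=(BOT-o[:2])@np.array([Dm[:2,0]/np.linalg.norm(Dm[:2,0]),Dm[:2,1]/np.linalg.norm(Dm[:2,1])]).T
        if np.any((np.abs(uv[:,0])<.115)&(np.abs(uv[:,1])<.085)): return False
    return True
def cost(q):
    o,Dm,P,s,t=geom(q)
    return 3*max(0,.6-s)+1.0*lipout(P)+1.0*max(0,P[:2,2].max()-.13)+.5*max(0,abs(t)-.15)
if __name__=='__main__':
    sgn=int(sys.argv[1]); q=np.load('a%d.npy'%sgn); C=mkC(q,sgn)
    # move over tray at z .25
    q=run(q,[[0,0,3,0]]+[[0,-4,0,0]]*7)
    print(show(q),valid(q))
    b,B=beam([(q,[])],valid,cost,iters=40,width=60,n=12,seed=int(sys.argv[2]) if len(sys.argv)>2 else 0)
    o,Dm,P,s,t=geom(b[1]); print('s',s,'t',t,'lip',P[:2]); 
    import json; json.dump([[float(v) for v in r] for r in b[2]],open('b%d.json'%sgn,'w'))
E
time python3 b.py -1; python3 b.py 1
```

```text
p [0.472 0.022 0.23 ] x [ 0.984  0.178 -0.   ] y [-0.002  0.012 -1.   ] q [-0.57 -0.03  0.43  1.87 -0.    1.3   0.04] True
4 1.803 6 p [0.477 0.002 0.138] x [ 0.984  0.178 -0.   ] y [-0.002  0.012 -1.   ] q [-0.54  0.08  0.47  1.98 -0.05  1.09  0.13]
9 1.803 6 p [0.477 0.002 0.138] x [ 0.984  0.178 -0.   ] y [-0.002  0.012 -1.   ] q [-0.54  0.08  0.47  1.98 -0.05  1.09  0.13]
14 1.803 6 p [0.477 0.002 0.138] x [ 0.984  0.178 -0.   ] y [-0.002  0.012 -1.   ] q [-0.54  0.08  0.47  1.98 -0.05  1.09  0.13]
19 1.803 6 p [0.477 0.002 0.138] x [ 0.984  0.178 -0.   ] y [-0.002  0.012 -1.   ] q [-0.54  0.08  0.47  1.98 -0.05  1.09  0.13]
24 1.803 6 p [0.477 0.002 0.138] x [ 0.984  0.178 -0.   ] y [-0.002  0.012 -1.   ] q [-0.54  0.08  0.47  1.98 -0.05  1.09  0.13]
29 1.803 6 p [0.477 0.002 0.138] x [ 0.984  0.178 -0.   ] y [-0.002  0.012 -1.   ] q [-0.54  0.08  0.47  1.98 -0.05  1.09  0.13]
34 1.803 6 p [0.477 0.002 0.138] x [ 0.984  0.178 -0.   ] y [-0.002  0.012 -1.   ] q [-0.54  0.08  0.47  1.98 -0.05  1.09  0.13]
39 1.803 6 p [0.477 0.002 0.138] x [ 0.984  0.178 -0.   ] y [-0.002  0.012 -
[... 826 characters left out ...]
 2.16]
24 0.7283 64 p [0.589 0.021 0.139] x [-0.719 -0.571 -0.396] y [ 0.613 -0.252 -0.749] q [ 0.92  0.25 -1.37  2.18  1.27  0.76  2.39]
29 0.5297 81 p [0.504 0.031 0.157] x [-0.68  -0.565 -0.467] y [ 0.673 -0.228 -0.704] q [ 0.5  -0.26 -0.92  2.41  0.84  0.44  2.51]
34 0.4457 90 p [0.517 0.028 0.15 ] x [-0.696 -0.519 -0.497] y [ 0.681 -0.255 -0.687] q [ 0.51 -0.18 -0.96  2.39  1.05  0.5   2.26]
39 0.2345 110 p [0.614 0.009 0.144] x [-0.683 -0.446 -0.578] y [ 0.724 -0.312 -0.615] q [ 0.81  0.35 -1.3   2.23  1.65  0.89  1.88]
s 0.5765388727957295 t 0.34769317114407133 lip [[ 0.58560598 -0.07765929  0.09690601]
 [ 0.55219666  0.02584489  0.0565736 ]]
real	0m25.618s
user	1m21.684s
sys	0m0.527s
```

```bash
cat > a2.py <<'E'
from beam import *
import json
from itertools import groupby
def rle(rows): return [(len(list(g)),k) for k,g in groupby([tuple(round(float(v),2) for v in r) for r in rows])]
dyaw=-2.942; tgt=np.array([.475,.3075,.20])
def valid(q):
    p,M=FK(q); return p[2]>.19 and p[2]<.6 and np.hypot(*p[:2])>.2 and np.hypot(*p[:2])<.9
def cost(q):
    p,M=FK(q); x=M[:,0]; psi=np.arcsin(np.clip(M[2,2],-1,1))
    yaw=np.arctan2(x[1],x[0])-dyaw; yaw=(yaw+np.pi)%(2*np.pi)-np.pi
    return abs(x[2])*4+max(0,abs(psi)-.28)*3+.6*np.linalg.norm(p-tgt)+.25*abs(yaw)
if __name__=='__main__':
    from h import robot
    q0=np.array(robot.get_state()['q']); out=[]
    for sd in range(4):
        b,B=beam([(q0,[])],valid,cost,iters=16,seed=sd,verbose=False,zs=.001)
        print(sd,b[0],len(b[2]),show(b[1]),flush=True); out.append((b[1].tolist(),rle(b[2])))
    json.dump(out,open('a2.json','w'))
    for o in out: print(o[1])
E
python3 a2.py
```

```text
0 0.05089230412400992 35 p [0.472 0.311 0.201] x [-0.981 -0.194  0.   ] y [ 0.054 -0.274 -0.96 ] q [-0.19  0.43 -0.8   1.53  0.51  1.52  2.28]
1 0.07168752444211332 39 p [0.449 0.302 0.216] x [-0.982 -0.187 -0.003] y [ 0.053 -0.266 -0.962] q [ 0.06  0.51 -1.17  1.57  0.63  1.61  2.16]
2 0.051007030661991394 30 p [0.48  0.288 0.194] x [-0.975 -0.22   0.001] y [ 0.06  -0.269 -0.961] q [ 0.07  0.55 -1.13  1.56  0.68  1.58  2.23]
3 0.1373909612449019 34 p [0.475 0.309 0.203] x [-0.991 -0.13  -0.015] y [ 0.052 -0.279 -0.959] q [ 0.01  0.58 -1.14  1.51  0.69  1.63  2.1 ]
[(3, (0.5, 2.0, 1.4, 0.0)), (5, (1.7, 1.7, 0.7, 0.0)), (3, (1.3, -0.8, 1.9, 0.15)), (4, (1.1, 4.6, 0.8, 0.0)), (5, (-1.0, -4.5, -1.2, 0.15)), (1, (0.0, 0.0, 0.0, 0.15)), (3, (-1.9, 0.2, -1.6, 0.0)), (2, (-1.9, 1.5, -0.8, 0.0)), (2, (0.0, 0.0, 0.0, 0.15)), (1, (-0.5, -0.6, 0.6, -0.15)), (1, (0.0, 0.0, 0.0, -0.15)), (2, (-0.7, 0.1, 0.7, 0.0)), (1, (0.2, 2.4, -0.5, 0.0)), (2, (0.6, -0.1, -0.8, 0.0))]
[(1, (0.0, 0.0, 0.0, -0.15)), (4, (4.6, -0.5, -1.1, -0.15)), (5, (1.5, 2.0, -0.3, 0.0)), (2, (0.0, 0.0, 0.0, 0.15)), (4, (-1.8,
[... 266 characters left out ...]
0.6, 0.0))]
[(1, (-0.7, 0.5, 0.4, 0.0)), (2, (0.6, 4.7, 0.9, 0.0)), (5, (2.0, 4.2, -1.1, 0.0)), (3, (0.0, 0.0, 0.0, 0.15)), (4, (0.3, -0.9, 0.5, 0.15)), (2, (-3.2, -0.5, 3.5, 0.15)), (5, (1.1, -4.6, 0.9, 0.0)), (2, (-0.7, 0.1, -0.7, -0.15)), (2, (-0.3, 4.2, 2.2, 0.0)), (1, (0.0, 0.0, 0.0, 0.15)), (1, (-0.5, 0.5, -0.7, 0.0)), (1, (-0.8, 2.4, -4.1, 0.0)), (1, (-0.7, 0.7, 0.2, 0.0))]
[(4, (-1.8, 1.7, 0.2, 0.0)), (3, (3.2, 3.6, 0.3, 0.0)), (4, (1.9, 4.3, -0.7, 0.15)), (4, (0.0, 0.0, 0.0, 0.15)), (5, (-2.1, -3.1, 3.0, 0.0)), (2, (1.9, -2.6, -3.6, 0.15)), (4, (-0.3, -0.1, 0.9, 0.0)), (2, (0.2, 4.7, 0.7, -0.15)), (1, (0.6, 2.2, -0.9, -0.15)), (3, (0.6, 0.2, -0.8, 0.0)), (2, (-0.4, 0.2, -0.9, 0.0))]
```

```bash
cat > b2.py <<'E'
import b; from b import *
import json
from a2 import rle
ST=.53
def cost(q):
    o,Dm,P,s,t=geom(q)
    return 3*max(0,ST-s)+1.0*lipout(P)+1.0*max(0,P[:2,2].max()-.11)+.6*max(0,abs(t)-.1)
if __name__=='__main__':
    outs=json.load(open('a2.json'))
    for k in (0,2):
        q=np.array(outs[k][0]); b.C=mkC(q,1); q=run(q,[[0,0,3,0]])
        for sd in range(2):
            q1=run(q,[[0,-4,0,0]]*7) 
            bb,B=beam([(q1,[])],valid,cost,iters=40,width=60,n=12,seed=sd,verbose=False,zs=.001)
            o,Dm,P,s,t=geom(bb[1]); print(k,sd,valid(q1),'cost',bb[0],'n',len(bb[2]),'s',round(s,3),'t',round(t,3),'lip',np.round(P[:2],3).tolist(),flush=True)
            json.dump(rle(bb[2]),open('b2_%d_%d.json'%(k,sd),'w')); print(rle(bb[2]))
E
python3 b2.py
```

```text
0 0 True cost 0.13396338308298517 n 105 s 0.53 t 0.148 lip [[0.406, -0.072, 0.066], [0.397, 0.042, 0.049]]
[(2, (1.0, 0.0, -0.2, 0.0)), (4, (3.3, -3.3, 1.2, 0.0)), (2, (0.2, -2.3, 4.2, 0.15)), (4, (0.1, -3.6, 3.2, 0.0)), (3, (0.4, 0.8, 0.4, 0.15)), (4, (4.3, -1.7, -1.3, 0.0)), (5, (2.2, -0.4, 1.1, 0.0)), (4, (-1.6, -0.9, 1.7, 0.0)), (4, (-1.9, 0.6, 1.5, 0.0)), (5, (-3.5, -1.4, -3.0, -0.15)), (4, (-0.2, 2.2, -1.1, 0.0)), (3, (-0.7, 0.3, -0.7, 0.0)), (4, (0.0, 0.0, 0.0, 0.15)), (1, (4.4, 1.7, -0.8, -0.15)), (2, (-1.0, -0.0, -2.3, 0.15)), (3, (0.3, 0.2, 0.9, 0.0)), (4, (0.1, 2.5, -0.0, 0.15)), (1, (0.9, -2.3, -0.1, 0.0)), (3, (-0.3, -1.0, -0.1, 0.0)), (4, (2.6, 4.0, -0.2, 0.15)), (3, (-4.2, 1.5, -1.7, 0.0)), (2, (0.8, -0.0, 0.5, 0.15)), (4, (3.1, -3.3, 1.5, 0.15)), (2, (-0.9, 0.2, -0.4, -0.15)), (2, (0.2, -1.0, 0.2, 0.0)), (5, (-3.6, -2.2, -2.4, 0.0)), (2, (2.1, 0.7, -1.1, 0.0)), (3, (-1.4, -0.3, -2.1, -0.15)), (2, (-2.1, -0.2, 1.3, 0.0)), (3, (-3.6, -3.2, -0.0, 0.0)), (2, (-4.3, -1.3, -1.8, 0.0)), (1, (-0.8, 0.3, -0.4, 0.0)), (1, (0.0, 0.0, 0.0, -0.15)), (4, (1.1, -2.9, -3.7, 0.15)), (
[... 2634 characters left out ...]
 (1, (0.5, -0.4, -2.4, 0.0)), (2, (-4.5, -0.1, -1.7, 0.0)), (3, (0.0, 0.0, 0.0, -0.15)), (2, (-0.8, 0.6, 0.2, 0.0)), (1, (-4.4, -0.2, 1.8, 0.15)), (1, (0.0, 0.0, 0.0, 0.15)), (1, (3.0, -0.1, -3.8, 0.0)), (1, (-0.6, 1.0, 4.6, 0.15)), (1, (1.6, -1.2, -1.5, -0.15)), (1, (-1.0, -1.9, 1.3, 0.15)), (1, (3.0, 1.9, -3.2, 0.0)), (1, (-3.8, -0.2, 2.9, 0.0)), (1, (-0.8, 0.2, -2.4, 0.0)), (1, (0.4, -0.9, -0.0, 0.15)), (1, (2.1, 0.9, -1.1, -0.15)), (1, (-0.6, -2.4, 0.4, 0.15)), (2, (-1.2, -1.6, 4.4, 0.15)), (3, (-0.8, -0.3, 0.5, 0.0)), (1, (-0.8, 0.1, -0.6, 0.0)), (2, (0.4, 0.9, 0.0, 0.0)), (1, (0.0, -1.9, 4.4, 0.15)), (4, (0.0, 0.0, 0.0, -0.15)), (1, (-3.8, -2.8, 1.1, 0.15)), (1, (0.0, 0.0, 0.0, 0.15))]
```

```bash
cat > samp.py <<'E'
from fs import *
from scipy.optimize import least_squares
from multiprocessing import Pool
import itertools,json
LIM=[(1,-.5),(2,-1.47),(2,1.34),(3,2.42),(4,-1.27),(5,.06),(5,2.06),(6,2.6),(6,-2.6),(3,.16)]
def job(a):
    pair,s,seed=a; g=np.random.default_rng(seed); fixed=dict((LIM[i][0],LIM[i][1]) for i in pair)
    if len(fixed)<len(pair): return None
    fixed={j:float(np.clip(v,LO[j],HI[j])) for j,v in fixed.items()}
    free=[j for j in range(7) if j not in fixed]; q=g.uniform(LO,HI)
    for j,v in fixed.items(): q[j]=v
    tp=np.array([g.uniform(.42,.6),g.uniform(-.06,.06),.16])
    def f(v):
        qq=q.copy(); qq[free]=v; p,M=FK(qq); return np.r_[(p-tp)*4,(M[2,0]-s),max(0,M[2,1]+.8)*2]
    r=least_squares(f,np.clip(q[free],LO[free]+1e-3,HI[free]-1e-3),bounds=(LO[free]-1e-6,HI[free]+1e-6),max_nfev=40)
    if r.cost>2e-4: return None
    q[free]=r.x; p0,M0=FK(q); best=(0,None)
    for d in g.normal(size=(16,3)).tolist()+np.eye(3).tolist()+(-np.eye(3)).tolist():
        d=np.array(d)/np.linalg.norm(d)*2
        for yw in (0,.15,-.15):
            q1=step(q,[*d,yw]); p,M=FK(q1); ds=M[2,0]-M0[2,0]
            if abs(ds)>abs(best[0]): best=(ds,[*d,yw],p-p0)
    return (pair,s,best[0],best[1],q.tolist(),M0[2,2])
if __name__=='__main__':
    jobs=[(pr,s,1000*i+k) for i,pr in enumerate(itertools.combinations(range(len(LIM)),2)) for k in range(10) for s in (0.,)]
    with Pool(4) as P: res=[r for r in P.map(job,jobs,chunksize=4) if r]
    from collections import defaultdict
    d=defaultdict(list)
    for r in res: d[r[0]].append(r)
    for k,v in sorted(d.items(),key=lambda kv:-max(abs(r[2]) for r in kv[1])):
        print([LIM[i] for i in k],len(v),'ds range',round(min(r[2] for r in v),4),round(max(r[2] for r in v),4))
    import pickle; pickle.dump(res,open('samp.pkl','wb'))
E
time python3 samp.py
```

```text
[(1, -0.5), (3, 2.42)] 3 ds range -0.0226 -0.0029
[(2, -1.47), (6, -2.6)] 9 ds range -0.0216 0.0202
[(1, -0.5), (2, 1.34)] 8 ds range -0.0093 0.0213
[(2, -1.47), (4, -1.27)] 4 ds range 0.0126 0.0194
[(2, 1.34), (6, -2.6)] 8 ds range -0.0124 0.0189
[(2, -1.47), (6, 2.6)] 8 ds range -0.0043 0.0158
[(1, -0.5), (4, -1.27)] 5 ds range -0.0055 0.0136
[(5, 2.06), (6, -2.6)] 1 ds range 0.0084 0.0084
[(3, 2.42), (6, -2.6)] 2 ds range -0.0082 -0.0066
[(1, -0.5), (6, -2.6)] 5 ds range -0.0041 0.0079
[(1, -0.5), (2, -1.47)] 2 ds range -0.0056 -0.0051
[(1, -0.5), (6, 2.6)] 4 ds range -0.0055 0.0036
[(2, 1.34), (6, 2.6)] 4 ds range 0.0002 0.0022
[(2, -1.47), (5, 2.06)] 10 ds range -0.0 0.0002
[(2, 1.34), (5, 2.06)] 2 ds range 0.0 0.0
[(4, -1.27), (5, 2.06)] 1 ds range 0.0 0.0
real	0m7.594s
user	0m18.088s
sys	0m0.426s
```

```bash
cat > beam2.py <<'E'
import numpy as np, sys, json
from fs import *
import b; from b import mkC,geom,lipout,valid as valid0,TC
from a2 import rle
from multiprocessing import Pool
ST=.52
def valid(q):
    o,Dm,P,s,t=geom(q)
    if not valid0(q): return False
    if s>.22 and (lipout(P)>.015 or P[:2,2].max()>.15): return False
    if s<-.22: return False
    return True
def cost(q):
    o,Dm,P,s,t=geom(q)
    return 3*max(0,ST-s)+2.0*lipout(P)+1.0*max(0,P[:2,2].max()-.11)+.6*max(0,abs(t)-.1)
VMAX=.022; WA=.25
def expand(a):
    (c0,q,rows,v,acc),seed,n,zs,fv,fc=a; g=np.random.default_rng(seed); out=[]
    for _ in range(n):
        d=g.normal(size=3); d/=np.linalg.norm(d); k=g.integers(0,6)
        mag=g.choice([.6,1.2,2,3.5,4.9]); tr=np.round(d*mag,1) if k else np.zeros(3)
        yaw=g.choice([-.15,-.08,.08,.15]) if k<3 else 0.
        row=[*map(float,tr),float(yaw)]; rep=g.integers(1,7); qq=q; rr=list(rows); vv=v; ac=acc
        p=geom(qq)[0]
        for j in range(rep):
            q2=step(qq,row); p2=geom(q2)[0]; v2=p2-p
            if np.linalg.norm(v2)>VMAX or not fv(q2): break
            ac+=np.linalg.norm(v2-vv)*WA; vv=v2;p=p2;qq=q2; rr=rr+[row]
        else: j=rep
        if j==0: continue
        out.append((fc(qq)+zs*len(rr)+ac,qq,rr,vv,ac))
    return out
def beam(starts,iters=40,width=80,n=14,zs=.001,seed=0,verbose=True,fv=valid,fc=cost,tol=None):
    B=[(fc(q),q,[],np.zeros(3),0.) for q in starts]; best=min(B,key=lambda b:b[0])
    with Pool(4) as pool:
        for it in range(iters):
            o=[x for l in pool.map(expand,[(x,seed*100003+it*1000+i,n,zs,fv,fc) for i,x in enumerate(B)],chunksize=4) for x in l]+B
            o.sort(key=lambda x:x[0]); B=[];seen=set()
            for x in o:
                k=tuple(np.round(x[1]/.06).astype(int))
                if k in seen: continue
                seen.add(k); B.append(x)
                if len(B)>=width: break
            if B[0][0]<best[0]: best=B[0]
            if verbose and it%10==9: o_,D_,P_,s,t=geom(best[1]); print(it,round(best[0],3),'acc',round(best[4],3),'n',len(best[2]),'s',round(s,3),'t',round(t,3),show(best[1]),flush=True)
            if tol and fc(best[1])<tol: break
    return best
if __name__=='__main__':
    outs=json.load(open('a2.json'))
    for k in (0,2,1):
        q=np.array(outs[k][0]); b.C=mkC(q,1); q=run(q,[[0,0,2,0]]*2)
        q1=run(q,[[0,-2,0,0]]*12); print(k,valid(q1))
        bb=beam([q1],iters=50)
        json.dump(bb[2],open('b3_%d.json'%k,'w')); print(rle(bb[2]))
E
time python3 beam2.py
```

```text
0 True
9 1.554 acc 0.041 n 25 s 0.028 t 0.119 p [0.556 0.06  0.096] x [-0.834 -0.551 -0.027] y [ 0.237 -0.313 -0.92 ] q [ 0.71  0.78 -1.47  1.91  1.2   1.43  2.6 ]
19 1.475 acc 0.056 n 31 s 0.107 t 0.35 p [0.545 0.082 0.116] x [-0.628 -0.771 -0.107] y [ 0.519 -0.312 -0.796] q [ 0.73  0.5  -1.47  2.14  1.31  1.16  2.6 ]
29 1.459 acc 0.107 n 45 s 0.133 t 0.341 p [0.507 0.03  0.12 ] x [-0.779 -0.613 -0.132] y [ 0.45  -0.4   -0.798] q [ 0.79  0.27 -1.4   2.19  1.09  1.06  2.52]
39 1.389 acc 0.146 n 55 s 0.172 t 0.339 p [0.551 0.05  0.118] x [-0.674 -0.718 -0.171] y [ 0.527 -0.305 -0.793] q [ 0.83  0.39 -1.44  2.17  1.26  1.02  2.58]
49 1.335 acc 0.176 n 62 s 0.193 t 0.29 p [0.5   0.043 0.134] x [-0.836 -0.515 -0.192] y [ 0.426 -0.385 -0.819] q [ 0.79  0.18 -1.4   2.16  0.95  1.02  2.49]
[(6, (0.9, -1.7, 0.5, 0.0)), (2, (1.1, -0.4, -0.4, -0.08)), (5, (0.1, -0.6, 0.1, 0.08)), (2, (1.1, 0.0, -0.5, 0.0)), (2, (0.4, -0.4, -0.0, 0.08)), (2, (-0.4, -1.6, -1.0, 0.0)), (3, (0.1, -0.6, -0.1, 0.0)), (1, (0.7, -0.6, 1.8, 0.08)), (1, (-0.3, 0.5, -0.2, -0.15)), (2, (0.0, 0.0, 0.0, 0.08)), (3, (-0.7, -
[... 3990 characters left out ...]
, (3, (-0.9, -0.8, -0.3, -0.15)), (4, (-0.0, 0.4, -0.5, 0.15)), (1, (-3.4, -0.5, -0.8, 0.15)), (1, (0.0, 0.0, 0.0, 0.15)), (1, (3.4, -0.1, -0.7, -0.15)), (1, (0.0, 0.0, 0.0, -0.08)), (2, (0.1, 0.6, -0.0, 0.0)), (1, (-2.6, -1.9, 1.4, 0.15)), (1, (0.0, 0.0, 0.0, -0.15)), (1, (-3.5, -2.2, 2.6, 0.15)), (1, (1.0, 3.3, 0.8, -0.15)), (2, (-0.6, -0.5, 0.9, 0.15)), (1, (4.5, 1.7, -1.1, -0.15)), (1, (0.0, 0.0, 0.0, -0.15)), (2, (-0.1, 0.4, -1.1, 0.0)), (2, (-0.3, 0.5, -0.2, 0.08)), (1, (-2.5, -3.5, 2.4, 0.08)), (1, (3.0, 1.0, -1.5, -0.15)), (1, (-4.3, -2.4, 0.0, 0.15)), (1, (-0.2, 0.2, -0.5, -0.15)), (1, (0.4, -0.4, -0.2, 0.0)), (1, (-4.4, -1.8, -1.1, 0.15))]
real	2m31.757s
user	8m55.683s
sys	0m1.467s
```

```bash
cat > samp2.py <<'E'
import beam2,b; from beam2 import *
import samp, itertools, pickle
def fc(q):
    o,Dm,P,s,t=geom(q)
    return 3*max(0,ST-s)+2.0*lipout(P)+1.0*max(0,P[:2,2].max()-.12)+.8*max(0,abs(t)-.12)
def fv(q):
    o,Dm,P,s,t=geom(q)
    return P[:,2].min()>.045 and lipout(P)<.12 and P[:2,2].max()<.25 and abs(t)<.35
def mini(q,sgn,seed,iters=14,width=14,n=10):
    b.C=mkC(q,sgn); 
    if not fv(q): return None
    B=[(fc(q),q,[],np.zeros(3),0.)]
    for it in range(iters):
        o=[x for i,y in enumerate(B) for x in expand((y,seed*7919+it*100+i,n,.001,fv,fc))]+B
        o.sort(key=lambda x:x[0]); B=[];seen=set()
        for x in o:
            k=tuple(np.round(x[1]/.04).astype(int))
            if k in seen: continue
            seen.add(k);B.append(x)
            if len(B)>=width: break
    return B[0]
def job(a):
    r=samp.job((a[0],0.,a[1]))
    if not r or abs(r[2])<.004 or abs(r[5])>.5: return None
    q=np.array(r[4]); out=[]
    for sgn in (1,-1):
        m=mini(q,sgn,a[1])
        if m:
            o,Dm,P,s,t=geom(m[1]); out.append((m[0],sgn,s,t,len(m[2]),m[2],m[1]))
    return (a[0],q,r[5],out) if out else None
if __name__=='__main__':
    L=samp.LIM; prs=[(0,3),(1,8),(0,2),(1,4),(2,8),(1,7),(0,4),(6,8),(0,8),(3,8),(0,7)]
    jobs=[(p,5000+37*i+1000*k) for i,p in enumerate(prs) for k in range(14)]
    with Pool(4) as P: res=[r for r in P.map(job,jobs,chunksize=1) if r]
    al=[(o[0],r[0],o[1],round(o[2],3),round(o[3],3),o[4],round(r[2],2),np.round(r[1],2).tolist()) for r in res for o in r[3]]
    al.sort(key=lambda x:x[0]); pickle.dump(res,open('samp2.pkl','wb'))
    for x in al[:16]: print([L[i] for i in x[1]],'cost',round(x[0],3),'sgn',x[2],'s',x[3],'t',x[4],'n',x[5],'psi',x[6],x[7])
E
time timeout 570 python3 samp2.py
```

```text
[(1, -0.5), (2, 1.34)] cost 0.111 sgn -1 s 0.517 t 0.018 n 52 psi -0.1 [-1.79, -0.5, 1.34, 2.02, 0.56, 1.37, -1.09]
[(1, -0.5), (2, 1.34)] cost 0.112 sgn -1 s 0.518 t 0.121 n 54 psi 0.34 [-1.5, -0.5, 1.34, 2.07, 0.44, 0.9, -1.35]
[(1, -0.5), (2, 1.34)] cost 0.115 sgn -1 s 0.542 t 0.118 n 58 psi 0.04 [-1.8, -0.5, 1.34, 2.02, 0.5, 1.32, 1.42]
[(2, -1.47), (6, -2.6)] cost 0.115 sgn 1 s 0.53 t -0.033 n 50 psi 0.29 [1.32, -0.06, -1.47, 2.04, 0.22, 0.94, -2.6]
[(2, 1.34), (6, -2.6)] cost 0.14 sgn 1 s 0.53 t -0.128 n 63 psi -0.08 [-1.56, -0.38, 1.34, 2.03, 0.32, 1.27, -2.6]
[(1, -0.5), (2, 1.34)] cost 0.151 sgn 1 s 0.537 t 0.176 n 45 psi -0.25 [-1.64, -0.5, 1.34, 2.05, 0.47, 1.0, 1.73]
[(1, -0.5), (2, 1.34)] cost 0.158 sgn 1 s 0.522 t 0.103 n 59 psi -0.41 [-1.79, -0.5, 1.34, 2.1, 0.97, 1.1, 0.19]
[(1, -0.5), (2, 1.34)] cost 0.219 sgn -1 s 0.484 t -0.089 n 50 psi -0.32 [-1.84, -0.5, 1.34, 2.06, 0.86, 1.2, 0.08]
[(1, -0.5), (2, 1.34)] cost 0.249 sgn -1 s 0.488 t -0.117 n 52 psi 0.13 [-1.6, -0.5, 1.34, 2.03, 0.51, 1.14, -1.59]
[(1, -0.5), (2, 1.34)] cost 0.261 sgn -1 s 0.506 t -0.168 n 62 psi -0.41 [-1.79, -0.5, 1.34, 2.1, 0.97, 1.1, 0.19]
[(1, -0.5), (6, 2.6)] cost 0.262 sgn 1 s 0.543 t 0.272 n 54 psi -0.45 [-1.28, -0.5, 1.25, 2.16, 0.08, 0.92, 2.6]
[(1, -0.5), (2, 1.34)] cost 0.302 sgn 1 s 0.46 t 0.134 n 49 psi -0.32 [-1.84, -0.5, 1.34, 2.06, 0.86, 1.2, 0.08]
[(1, -0.5), (2, 1.34)] cost 0.352 sgn 1 s 0.461 t -0.109 n 62 psi 0.13 [-1.6, -0.5, 1.34, 2.03, 0.51, 1.14, -1.59]
[(1, -0.5), (6, -2.6)] cost 0.399 sgn 1 s 0.424 t -0.072 n 50 psi 0.47 [-1.04, -0.5, 0.7, 2.37, 0.79, 0.88, -2.6]
[(1, -0.5), (6, -2.6)] cost 0.509 sgn 1 s 0.409 t 0.199 n 53 psi -0.01 [-1.53, -0.5, 1.24, 2.07, 0.48, 1.29, -2.6]
[(1, -0.5), (6, -2.6)] cost 0.513 sgn 1 s 0.411 t -0.012 n 59 psi 0.19 [-1.79, -0.5, 1.34, 2.04, 0.68, 1.17, -2.6]
real	1m49.810s
user	6m43.133s
sys	0m0.439s
```

```bash
cat > a3.py <<'E'
from beam import *
import json, b
from a2 import rle
tgt=np.array([.475,.3075,.20]); DY={1:-2.942,-1:.2}; S=1
def valid(q):
    p,M=FK(q); return p[2]>.19 and p[2]<.6 and np.hypot(*p[:2])>.2 and np.hypot(*p[:2])<.9
def cost(q):
    p,M=FK(q); x=M[:,0]; psi=np.arcsin(np.clip(M[2,2],-1,1))
    yaw=np.arctan2(x[1],x[0])-DY[S]; yaw=(yaw+np.pi)%(2*np.pi)-np.pi
    return abs(x[2])*4+max(0,abs(psi)-.12)*3+.6*np.linalg.norm(p-tgt)+.25*abs(yaw)+.3*max(0,1.05-q[2])
if __name__=='__main__':
    from h import robot
    q0=np.array(robot.get_state()['q']); out=[]
    for S in (1,-1):
      for sd in range(3):
        bb,B=beam([(q0,[])],valid,cost,iters=22,width=60,seed=sd,verbose=False,zs=.001)
        print(S,sd,round(bb[0],3),len(bb[2]),show(bb[1]),flush=True); out.append((S,bb[1].tolist(),rle(bb[2])))
    json.dump(out,open('a3.json','w'))
E
time python3 a3.py
```

```text
1 0 0.528 35 p [0.397 0.284 0.23 ] x [-0.979 -0.202 -0.   ] y [ 0.054 -0.257 -0.965] q [-1.8   0.2   1.07  1.77  0.06  1.41  2.6 ]
1 1 0.533 29 p [0.399 0.296 0.244] x [-0.98  -0.198 -0.   ] y [ 0.053 -0.26  -0.964] q [-1.77  0.22  1.04  1.72  0.05  1.45  2.6 ]
1 2 0.542 31 p [0.408 0.284 0.222] x [-0.994 -0.109  0.   ] y [ 0.028 -0.263 -0.964] q [-1.77  0.28  1.11  1.75 -0.03  1.41  2.6 ]
-1 0 0.631 52 p [0.428 0.269 0.243] x [ 0.97   0.232 -0.066] y [-0.111  0.185 -0.976] q [-1.66  0.12  1.26  1.8  -0.33  1.35 -0.09]
-1 1 0.089 38 p [0.411 0.284 0.216] x [ 0.985  0.17  -0.   ] y [-0.021  0.116 -0.993] q [-2.23 -0.49  1.34  1.89  0.4   1.31 -0.83]
-1 2 0.06 48 p [0.478 0.306 0.204] x [0.981 0.194 0.002] y [ 0.021 -0.099 -0.995] q [-1.56  0.41  1.1   1.67 -0.28  1.32 -0.22]
real	1m52.473s
user	6m13.985s
sys	0m1.627s
```

```bash
cat > b4.py <<'E'
import beam2,b; from beam2 import *
def fc(q):
    o,Dm,P,s,t=geom(q)
    return 3*max(0,ST-s)+2.0*lipout(P)+1.0*max(0,P[:2,2].max()-.11)+.8*max(0,abs(t)-.12)
if __name__=='__main__':
    outs=json.load(open('a3.json'))
    for k in (4,5):
        S,q,rows=outs[k]; q=np.array(q); p,M=FK(q)
        d=(np.array([.475,.3075,.2])-p)*100; q=run(q,[[*(d/5),0]]*5); print(show(q))
        b.C=mkC(q,S); q=run(q,[[0,0,-3,0]]*5+[[0,0,3,0]]*6); print('lifted',show(q))
        q1=run(q,[[-.3,-2,0,0]]*13); print('tray',show(q1),valid(q1))
        bb=beam([q1],iters=40,fc=fc)
        json.dump(bb[2],open('b4_%d.json'%k,'w')); print(rle(bb[2]))
        o,Dm,P,s,t=geom(bb[1]); print('lip',np.round(P[:2],3).tolist(),'Dx',Dm[:,0])
E
time python3 b4.py
```

```text
p [0.432 0.283 0.22 ] x [0.985 0.165 0.043] y [ 0.021  0.137 -0.99 ] q [-2.22 -0.5   1.34  1.88  0.43  1.28 -0.82]
lifted p [0.387 0.258 0.281] x [0.984 0.158 0.087] y [ 0.062  0.155 -0.986] q [-1.88 -0.5   0.96  1.93  0.37  1.36 -0.84]
tray p [ 0.348 -0.002  0.281] x [0.984 0.158 0.087] y [ 0.062  0.155 -0.986] q [-0.68 -0.5   0.5   2.07  0.09  1.42 -0.07] True
9 1.465 acc 0.016 n 19 s 0.043 t -0.012 p [ 0.514 -0.014  0.121] x [ 0.996 -0.     0.087] y [ 0.086  0.144 -0.986] q [-0.72  0.16  0.83  1.99 -0.32  0.99  0.27]
19 1.465 acc 0.016 n 19 s 0.043 t -0.012 p [ 0.514 -0.014  0.121] x [ 0.996 -0.     0.087] y [ 0.086  0.144 -0.986] q [-0.72  0.16  0.83  1.99 -0.32  0.99  0.27]
29 1.465 acc 0.016 n 19 s 0.043 t -0.012 p [ 0.514 -0.014  0.121] x [ 0.996 -0.     0.087] y [ 0.086  0.144 -0.986] q [-0.72  0.16  0.83  1.99 -0.32  0.99  0.27]
39 1.465 acc 0.016 n 19 s 0.043 t -0.012 p [ 0.514 -0.014  0.121] x [ 0.996 -0.     0.087] y [ 0.086  0.144 -0.986] q [-0.72  0.16  0.83  1.99 -0.32  0.99  0.27]
[(4, (0.4, 0.9, -0.7, 0.08)), (6, (1.2, -1.1, -1.2, -0.08)), (5, (1.0, 0.6, -0.4, 0.0)),
[... 968 characters left out ...]
7]
39 0.114 acc 0.055 n 59 s 0.529 t 0.07 p [ 0.606 -0.002  0.152] x [0.806 0.262 0.531] y [ 0.552 -0.012 -0.833] q [-1.59 -0.44  1.34  2.19  0.96  0.65 -0.57]
[(4, (0.0, 0.0, 0.0, 0.08)), (6, (1.2, -1.1, -1.2, -0.08)), (5, (4.3, 0.9, -2.2, 0.0)), (6, (0.0, 0.0, 0.0, -0.08)), (6, (0.7, -0.7, -0.7, 0.08)), (3, (1.0, 0.6, -0.0, -0.15)), (5, (4.1, -0.0, -2.7, 0.15)), (2, (0.1, 0.5, 0.4, 0.0)), (3, (1.6, -0.3, -1.2, 0.0)), (5, (1.8, 0.4, 0.8, 0.0)), (5, (1.7, 0.6, -0.9, 0.0)), (5, (2.5, -0.7, -2.3, 0.0)), (3, (3.8, -0.3, -3.1, 0.0)), (1, (0.0, 0.0, 0.0, -0.08))]
lip [[0.563, -0.076, 0.093], [0.532, 0.035, 0.085]] Dx [-0.80719329 -0.2617309  -0.52908972]
real	1m39.581s
user	5m56.844s
sys	0m0.801s
```

```bash
cat > pr.py <<'E'
import json
from fs import *
def dump(q,rl):
    # flat rows in chunks of ten with predicted pose
    rows=[r for n,r in rl for _ in range(n)]
    for i in range(0,len(rows),10):
        c=rows[i:i+10]; q=run(q,c); print(rle(c)); print('   ->',show(q))
from a2 import rle
if __name__=='__main__':
    from h import robot
    dump(np.array(robot.get_state()['q']),json.load(open('a3.json'))[5][2])
E
python3 pr.py
```

```text
[(1, (0.0, 0.0, 0.0, 0.15)), (5, (3.7, -2.2, 2.2, -0.15)), (4, (-0.8, -0.6, 0.1, -0.15))]
   -> p [ 0.489 -0.087  0.374] x [-0.246  0.94  -0.234] y [-0.098 -0.265 -0.959] q [-1.85 -0.5   1.34  1.55  0.69  1.91  1.38]
[(1, (-0.8, -0.6, 0.1, -0.15)), (4, (4.6, -1.4, 0.6, -0.15)), (4, (0.0, 0.0, 0.0, -0.15)), (1, (2.9, -2.6, -2.8, -0.15))]
   -> p [ 0.462 -0.148  0.388] x [ 0.934  0.317 -0.165] y [-0.144 -0.088 -0.986] q [-1.64 -0.5   1.34  1.5   0.55  1.91  0.1 ]
[(4, (2.9, -2.6, -2.8, -0.15)), (4, (0.0, 0.0, 0.0, 0.15)), (2, (2.7, 2.8, -2.8, 0.0))]
   -> p [ 0.485 -0.147  0.252] x [ 0.944  0.329 -0.026] y [ 0.003 -0.086 -0.996] q [-1.5  -0.5   1.34  1.81  0.57  1.49  0.08]
[(2, (2.7, 2.8, -2.8, 0.0)), (3, (-2.2, 4.3, -0.2, 0.0)), (2, (0.9, 4.7, 0.8, -0.15)), (3, (0.5, 4.7, -0.8, 0.0))]
   -> p [0.457 0.249 0.203] x [0.999 0.045 0.002] y [ 0.006 -0.101 -0.995] q [-1.66  0.3   1.21  1.78 -0.19  1.3  -0.35]
[(2, (0.5, -0.6, 0.7, 0.0)), (1, (0.0, 0.0, 0.0, 0.15)), (2, (-0.5, 4.7, 0.4, 0.0)), (1, (1.8, -1.0, -1.5, 0.0)), (1, (-0.1, -0.6, -0.8, 0.0)), (1, (0.4, -0.9, 0.2, 0.0))]
   -> p [0.478 0.306 0.204] x [0.981 0.194 0.002] y [ 0.021 -0.099 -0.995] q [-1.56  0.41  1.1   1.67 -0.28  1.32 -0.22]
```

```bash
python3 -m inch '[[1,0,0,0,0.15],[1,3.7,-2.2,2.2,-0.15],[1,3.7,-2.2,2.2,-0.15],[1,3.7,-2.2,2.2,-0.15],[1,3.7,-2.2,2.2,-0.15],[1,3.7,-2.2,2.2,-0.15],[1,-0.8,-0.6,0.1,-0.15],[1,-0.8,-0.6,0.1,-0.15],[1,-0.8,-0.6,0.1,-0.15],[1,-0.8,-0.6,0.1,-0.15]]' >/dev/null; python3 -c "from h import *; st()"; python3 -m inch '[[1,-0.8,-0.6,0.1,-0.15],[1,4.6,-1.4,0.6,-0.15],[1,4.6,-1.4,0.6,-0.15],[1,4.6,-1.4,0.6,-0.15],[1,4.6,-1.4,0.6,-0.15],[1,0,0,0,-0.15],[1,0,0,0,-0.15],[1,0,0,0,-0.15],[1,0,0,0,-0.15],[1,2.9,-2.6,-2.8,-0.15]]' >/dev/null; python3 -c "from h import *; st()"
```

```text
t 7.85 p [ 0.4886 -0.0817  0.3734] x [-0.263  0.936 -0.232] y [-0.1   -0.266 -0.959] F [1.  1.6 0.2] M [ 0.29 -0.12 -0.02] gap 0.0854 q [-1.859 -0.5    1.337  1.555  0.69   1.908  1.384]
t 8.85 p [ 0.4618 -0.1407  0.3894] x [ 0.927  0.336 -0.166] y [-0.147 -0.081 -0.986] F [ 0.3  0.2 -1.1] M [ 0.12 -0.2  -0.06] gap 0.0853 q [-1.646 -0.498  1.334  1.498  0.536  1.911  0.112]
```

Reality tracks the model closely, so I'll continue.

```bash
python3 -m inch '[[1,2.9,-2.6,-2.8,-0.15],[1,2.9,-2.6,-2.8,-0.15],[1,2.9,-2.6,-2.8,-0.15],[1,2.9,-2.6,-2.8,-0.15],[1,0,0,0,0.15],[1,0,0,0,0.15],[1,0,0,0,0.15],[1,0,0,0,0.15],[1,2.7,2.8,-2.8,0],[1,2.7,2.8,-2.8,0]]' >/dev/null; python3 -c "from h import *; st()"
python3 - <<'E'
from pr import *
from h import robot
q=np.array(robot.get_state()['q'])
for k in (0,1,2,3): 
    q1=run(q,[[2.7,2.8,-2.8,0]]*k); print(k,show(q1))
rl=json.load(open('a3.json'))[5][2]
rows=[r for n,r in rl for _ in range(n)][30:]
q2=run(q,rows); print(show(q2))
E
```

```text
t 9.85 p [ 0.4834 -0.1411  0.2528] x [ 0.937  0.348 -0.032] y [-0.005 -0.079 -0.997] F [-0.6  0.2 -0.4] M [ 0.08 -0.04 -0.04] gap 0.0854 q [-1.509 -0.499  1.336  1.804  0.562  1.501  0.097]
0 p [ 0.483 -0.141  0.253] x [ 0.937  0.348 -0.032] y [-0.004 -0.079 -0.997] q [-1.51 -0.5   1.34  1.8   0.56  1.5   0.1 ]
1 p [ 0.49  -0.109  0.232] x [ 0.937  0.35  -0.015] y [ 0.015 -0.082 -0.997] q [-1.56 -0.5   1.34  1.85  0.57  1.45  0.02]
2 p [ 0.494 -0.079  0.214] x [0.936 0.351 0.005] y [ 0.036 -0.083 -0.996] q [-1.6  -0.5   1.34  1.89  0.59  1.39 -0.05]
3 p [ 0.496 -0.05   0.197] x [0.935 0.353 0.026] y [ 0.059 -0.083 -0.995] q [-1.65 -0.5   1.34  1.94  0.6   1.34 -0.12]
p [0.476 0.309 0.206] x [ 0.977  0.213 -0.006] y [ 0.014 -0.091 -0.996] q [-1.56  0.42  1.11  1.66 -0.29  1.33 -0.19]
```

```bash
python3 -m inch '[[1,2.7,2.8,-2.8,0],[1,2.7,2.8,-2.8,0],[1,-2.2,4.3,-0.2,0],[1,-2.2,4.3,-0.2,0],[1,-2.2,4.3,-0.2,0],[1,0.9,4.7,0.8,-0.15],[1,0.9,4.7,0.8,-0.15],[1,0.5,4.7,-0.8,0],[1,0.5,4.7,-0.8,0],[1,0.5,4.7,-0.8,0]]' >/dev/null; python3 -m inch '[[1,0.5,-0.6,0.7,0],[1,0.5,-0.6,0.7,0],[1,0,0,0,0.15],[1,-0.5,4.7,0.4,0],[1,-0.5,4.7,0.4,0],[1,1.8,-1,-1.5,0],[1,-0.1,-0.6,-0.8,0],[1,0.4,-0.9,0.2,0],[1,0,0,0,0],[1,0,0,0,0]]' >/dev/null; python3 -c "
from h import *
st(); cap('wrist','w1.png')"
```

```text
t 11.85 p [0.4754 0.3098 0.2072] x [ 0.978  0.206 -0.007] y [ 0.011 -0.088 -0.996] F [ 0.6  0.2 -0.1] M [0.13 0.04 0.06] gap 0.0856 q [-1.559  0.412  1.1    1.66  -0.29   1.329 -0.205]
```

View pics/w1.png

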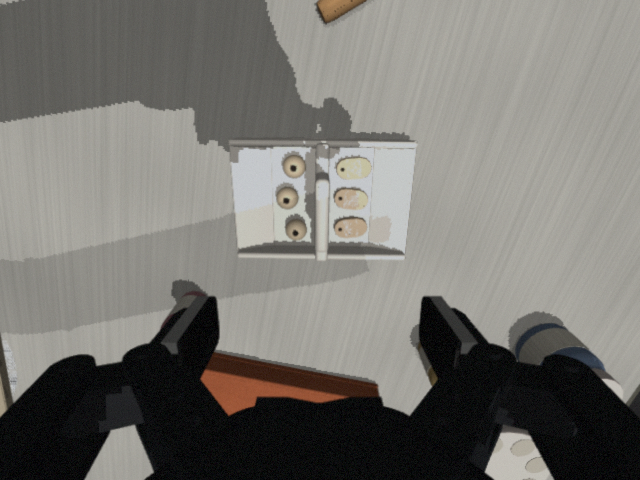

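The wrist view shows the dish from (231,140) to (416,258). The divider grip runs from about (322,180) to (321,255), with beads to its left and tags to its right.

```bash
cat > w.py <<'E'
from h import *
import sys
c=cap('wrist'); im=c['frame']
cv2.imwrite('pics/'+sys.argv[1],cv2.resize(im[125:270,220:430,::-1],(798,551),interpolation=cv2.INTER_CUBIC))
print('lipcorners z.026',np.round(plane(c,[[231,144],[414,144],[405,258],[239,256]],.028),4).tolist())
P=plane(c,[[231,144],[414,144],[405,258],[239,256]],.028); ce=P.mean(0); dx=(P[0]+P[3]-P[1]-P[2])/2; print(ce,np.linalg.norm(dx),'bead dir yaw',np.arctan2(dx[1],dx[0]))
G=plane(c,[[322.5,181],[321.5,250]],.075); print('grip',G,G.mean(0),'dir',np.arctan2(*(G[0]-G[1])[:2][::-1]))
E
python3 w.py w1z.png
```

```text
lipcorners z.026 [[0.3856, 0.3458, 0.028], [0.546, 0.3798, 0.028], [0.571, 0.271, 0.028], [0.4064, 0.238, 0.028]]
[0.47724556 0.30865917 0.028     ] 0.1658533008809071 bead dir yaw -2.9383212461098034
grip [[0.47082044 0.33934787 0.075     ]
 [0.48241693 0.28140091 0.075     ]] [0.47661868 0.31037439 0.075     ] dir 1.7683096096534858
```

View pics/w1z.png

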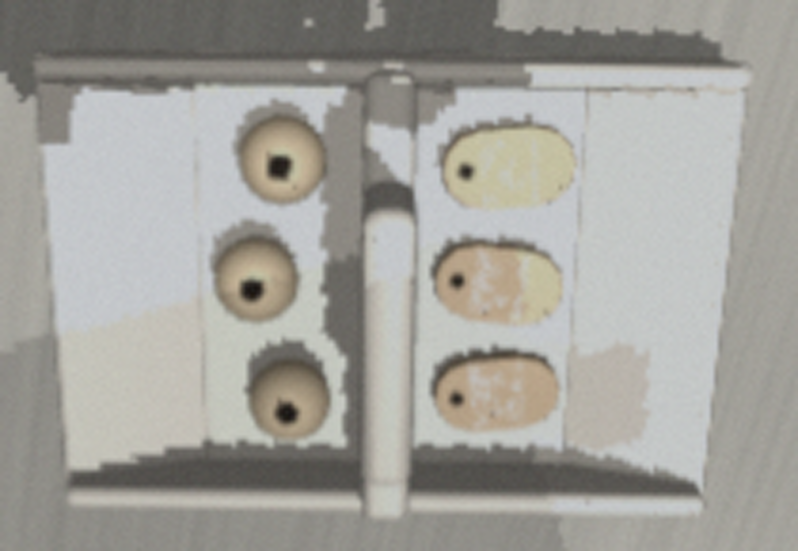

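```bash
python3 -m inch '[[1,0.1,-0.2,-3,0],[1,0,0,-4,0],[1,0,0,-4,0],[1,0,0,-3,0],[1,0,0,-1.5,0],[1,0,0,-0.7,0],[1,0,0,0,0]]'; python3 -m inch '[[-1,0,0,0,0],[-1,0,0,0,0],[-1,0,0,0,0],[-1,0,0,0,0],[-1,0,0,0,0],[-1,0,0,0,0],[-1,0,0,0,0],[-1,0,0,0,0]]'; python3 -c "
from h import *
st(); cap('wrist','w2.png')"
```

```text
time: 12.65
ee_pos: [0.4765, 0.3084, 0.0445]
eef_rot: [0.735, 0.075, -0.073, -0.67]
contact_force: [-0.6, -0.1, -0.5]
finger_gap: 0.0858
time: 13.45
ee_pos: [0.4767, 0.3083, 0.0447]
eef_rot: [0.735, 0.075, -0.073, -0.67]
contact_force: [-1.0, -0.9, 4.1]
finger_gap: 0.0113
t 13.45 p [0.4767 0.3083 0.0447] x [ 0.978  0.207 -0.007] y [ 0.012 -0.09  -0.996] F [-1.  -0.9  4.1] M [-0.08 -0.05 -0.12] gap 0.0113 q [-1.433  0.598  0.946  1.812 -0.458  1.042 -0.109]
```

View pics/w2.png

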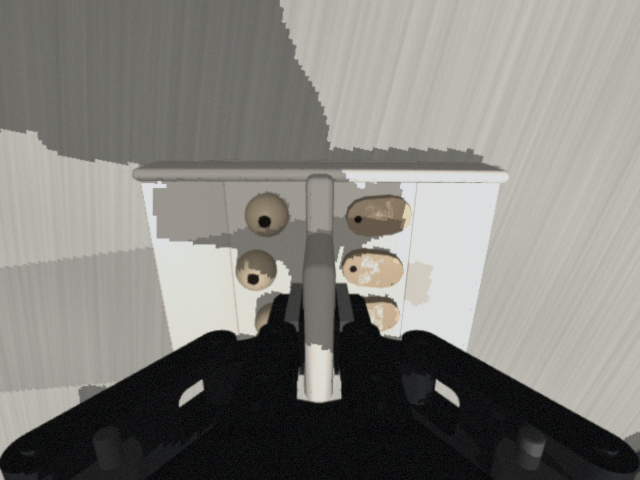

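```bash
python3 -c "
from h import *
np.save('qg.npy',np.array(robot.get_state()['q']))"; python3 -m inch '[[-1,0,0,0.5,0],[-1,0,0,1,0],[-1,0,0,1.8,0],[-1,0,0,2.4,0],[-1,0,0,2.6,0],[-1,0,0,2.6,0],[-1,0,0,2.6,0],[-1,0,0,2.4,0],[-1,0,0,1.6,0],[-1,0,0,0.8,0]]'
cat > plan.py <<'E'
import beam2,b; from beam2 import *
from b4 import fc
from pr import dump
from h import robot
b.C=mkC(np.load('qg.npy'),-1)
if __name__=='__main__':
    beam2.VMAX=.025
    q=np.array(robot.get_state()['q']); print(show(q))
    pre=[[-.1,-.5,0,0],[-.1,-1.2,0,0]]+[[-.3,-2.1,0,0]]*11+[[-.1,-1.2,0,0],[-.1,-.5,0,0]]
    q1=run(q,pre); print('tray',show(q1),valid(q1))
    best=None
    for sd in range(2):
        bb=beam([q1],iters=26,fc=fc,seed=sd,verbose=False)
        o,Dm,P,s,t=geom(bb[1]); print(sd,bb[0],'acc',bb[4],len(bb[2]),'s',s,'t',t,'lip',np.round(P[:2],3).tolist(),flush=True)
        if best is None or bb[0]<best[0]: best=bb
    json.dump(best[2],open('bplan.json','w')); dump(q1,rle(best[2]))
E
python3 plan.py
```

```text
time: 14.5
ee_pos: [0.4765, 0.3082, 0.2285]
eef_rot: [0.735, 0.075, -0.073, -0.671]
contact_force: [-0.3, -0.4, -5.8]
finger_gap: 0.0111
p [0.476 0.309 0.228] x [ 0.978  0.208 -0.007] y [ 0.012 -0.09  -0.996] q [-1.57  0.4   1.12  1.63 -0.27  1.37 -0.21]
tray p [0.439 0.044 0.228] x [ 0.978  0.208 -0.007] y [ 0.012 -0.09  -0.996] q [-1.56 -0.37  1.09  1.96  0.42  1.41 -0.37] True
0 0.11542640222912029 acc 0.07142640222912029 44 s 0.5236903863548314 t 0.036551519327138966 lip [[0.565, -0.058, 0.095], [0.527, 0.052, 0.091]]
1 0.12187943275108279 acc 0.07075051807755019 51 s 0.5206419290259615 t -0.07310391936034333 lip [[0.501, -0.076, 0.095], [0.556, 0.026, 0.104]]
[(6, (0.9, -1.7, 0.5, 0.0)), (4, (2.2, -0.7, -2.7, 0.0))]
   -> p [ 0.499 -0.079  0.186] x [0.975 0.214 0.067] y [ 0.088 -0.093 -0.992] q [-1.59 -0.5   1.34  1.96  0.63  1.29 -0.22]
[(2, (2.2, -0.7, -2.7, 0.0)), (5, (3.2, 0.8, -1.1, -0.15)), (1, (1.1, -1.7, -0.2, 0.15)), (2, (0.1, 0.6, -0.1, 0.0))]
   -> p [ 0.523 -0.05   0.176] x [ 0.911 -0.349  0.22 ] y [ 0.175 -0.157 -0.972] q [-1.68 -0.5   1.34  2.    0.74  1.23 -0.97]
[(1, (0.1, 0.6, -0.1, 0.0)), (5, (3.2, 0.9, -1.2, 0.0)), (2, (-0.2, -0.2, -1.2, 0.15)), (1, (-1.0, -0.5, 0.4, 0.0)), (1, (4.7, 0.1, -1.4, 0.08))]
   -> p [ 0.562 -0.014  0.164] x [0.946 0.019 0.325] y [ 0.325 -0.025 -0.945] q [-1.64 -0.5   1.34  2.06  0.73  0.98 -0.59]
[(4, (4.7, 0.1, -1.4, 0.08)), (5, (2.6, 0.2, -2.4, 0.0)), (1, (0.6, -0.2, -0.1, 0.0))]
   -> p [0.596 0.01  0.158] x [0.825 0.303 0.477] y [ 0.482  0.063 -0.874] q [-1.6  -0.5   1.34  2.14  0.8   0.73 -0.35]
[(1, (-0.2, -0.3, 0.5, 0.0)), (3, (4.0, 0.3, -2.8, 0.0))]
   -> p [0.604 0.018 0.155] x [0.801 0.3   0.518] y [ 0.527  0.055 -0.848] q [-1.62 -0.5   1.34  2.17  0.9   0.68 -0.45]
```

```bash
python3 -m inch '[[-1,-0.1,-0.5,0,0],[-1,-0.1,-1.2,0,0],[-1,-0.3,-2.1,0,0],[-1,-0.3,-2.1,0,0],[-1,-0.3,-2.1,0,0],[-1,-0.3,-2.1,0,0],[-1,-0.3,-2.1,0,0],[-1,-0.3,-2.1,0,0],[-1,-0.3,-2.1,0,0],[-1,-0.3,-2.1,0,0]]'>/dev/null; python3 -m inch '[[-1,-0.3,-2.1,0,0],[-1,-0.3,-2.1,0,0],[-1,-0.3,-2.1,0,0],[-1,-0.1,-1.2,0,0],[-1,-0.1,-0.5,0,0],[-1,0,0,0,0]]'>/dev/null;  python3 -c "
from h import *
st(); cap('wrist','w3.png'); cap('top','t3.png')"
```

```text
t 16.1 p [0.439  0.0428 0.2267] x [ 0.978  0.207 -0.008] y [ 0.011 -0.09  -0.996] F [-0.8  0.6 -4.6] M [ 0.21 -0.   -0.07] gap 0.011 q [-1.543 -0.36   1.087  1.966  0.408  1.4   -0.361]
```

View pics/w3.png

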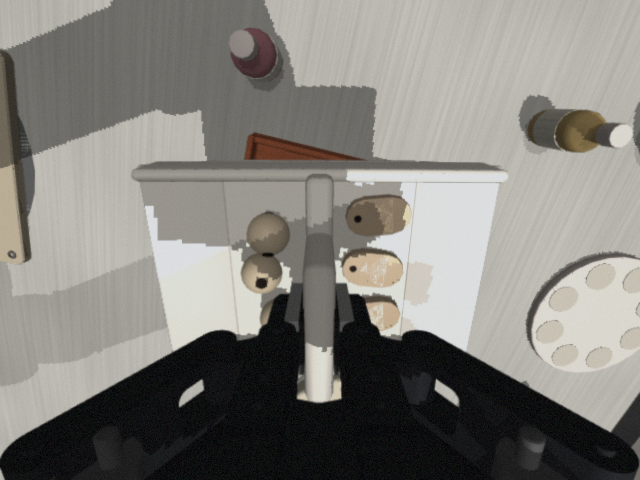

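The beads, at (268,233), (262,272) and (270,315), and the tags are still in their compartments, and the dish has not turned in the grip. I'll start the tilt.

```bash
python3 -m inch '[[-1,0.9,-1.7,0.5,0],[-1,0.9,-1.7,0.5,0],[-1,0.9,-1.7,0.5,0],[-1,0.9,-1.7,0.5,0],[-1,0.9,-1.7,0.5,0],[-1,0.9,-1.7,0.5,0],[-1,2.2,-0.7,-2.7,0],[-1,2.2,-0.7,-2.7,0],[-1,2.2,-0.7,-2.7,0],[-1,2.2,-0.7,-2.7,0]]'>/dev/null
cat > chk.py <<'E'
from plan import *
import sys
q=np.array(robot.get_state()['q']); o,Dm,P,s,t=geom(q); print('now s %.3f t %.3f o %s lip %s'%(s,t,np.round(o,3),np.round(P[:2],3).tolist()),show(q), np.round(robot.get_state()['contact_force'],1))
if len(sys.argv)>1:
    k=int(sys.argv[1]); rows=json.load(open('bplan.json'))[k:]
    for i in range(len(rows)):
        q=step(q,rows[i]); o,Dm,P,s,t=geom(q)
        if i%4==3 or i==len(rows)-1: print(i+k+1,'s %.3f t %.3f o %s'%(s,t,np.round(o,3)),'lip',np.round(P[:2],3).tolist(),'valid',valid(q))
E
python3 chk.py 10
```

```text
now s 0.072 t 0.020 o [ 0.501 -0.077  0.145] lip [[0.429, -0.152, 0.16], [0.404, -0.038, 0.157]] p [ 0.498 -0.078  0.186] x [0.974 0.216 0.065] y [ 0.087 -0.094 -0.992] q [-1.59 -0.5   1.34  1.97  0.62  1.29 -0.22] [ 0.   0.7 -5.2]
14 s 0.157 t 0.031 o [ 0.512 -0.068  0.124] lip [[0.421, -0.119, 0.132], [0.43, -0.003, 0.129]] valid True
18 s 0.224 t -0.004 o [ 0.531 -0.063  0.137] lip [[0.429, -0.086, 0.137], [0.47, 0.022, 0.138]] valid True
22 s 0.244 t -0.015 o [ 0.539 -0.037  0.137] lip [[0.437, -0.06, 0.135], [0.478, 0.048, 0.137]] valid True
26 s 0.312 t -0.056 o [ 0.568 -0.007  0.144] lip [[0.467, -0.032, 0.133], [0.506, 0.077, 0.14]] valid True
30 s 0.330 t -0.055 o [ 0.575 -0.01   0.125] lip [[0.491, -0.071, 0.113], [0.486, 0.045, 0.119]] valid True
34 s 0.419 t -0.022 o [0.614 0.005 0.155] lip [[0.554, -0.079, 0.136], [0.513, 0.03, 0.138]] valid True
38 s 0.469 t 0.008 o [0.613 0.017 0.125] lip [[0.553, -0.066, 0.103], [0.514, 0.043, 0.102]] valid True
42 s 0.495 t 0.023 o [0.618 0.019 0.122] lip [[0.559, -0.065, 0.099], [0.52, 0.045, 0.096]] valid True
44 s 0.523 t 0.038 o [0.624 0.025 0.12 ] lip [[0.565, -0.058, 0.095], [0.527, 0.051, 0.09]] valid True
```

```bash
python3 -m inch '[[-1,2.2,-0.7,-2.7,0],[-1,2.2,-0.7,-2.7,0],[-1,3.2,0.8,-1.1,-0.15],[-1,3.2,0.8,-1.1,-0.15],[-1,3.2,0.8,-1.1,-0.15],[-1,3.2,0.8,-1.1,-0.15],[-1,3.2,0.8,-1.1,-0.15],[-1,1.1,-1.7,-0.2,0.15],[-1,0.1,0.6,-0.1,0],[-1,0.1,0.6,-0.1,0]]'>/dev/null; python3 chk.py 20|head -1
cat > plan2.py <<'E'
from plan import *
def fc2(q):
    o,Dm,P,s,t=geom(q)
    return 3*max(0,ST-s)+3.0*lipout(P)+3.0*max(0,P[:2,2].max()-.085)+.8*max(0,abs(t)-.12)
def fv2(q):
    o,Dm,P,s,t=geom(q)
    return valid(q) and not (s>.3 and P[:2,2].max()>.115) and P[:,2].min()>.05
if __name__=='__main__':
    beam2.VMAX=.018; beam2.WA=.4
    q=np.array(robot.get_state()['q']); o,Dm,P,s,t=geom(q); print('s',s,'lip',P[:2])
    best=None
    for sd in range(3):
        bb=beam([q],iters=24,fc=fc2,fv=fv2,seed=sd,verbose=False)
        o,Dm,P,s,t=geom(bb[1]); print(sd,bb[0],'acc',bb[4],len(bb[2]),'s',s,'t',t,'lip',np.round(P[:2],3).tolist(),flush=True)
        if best is None or bb[0]<best[0]: best=bb
    json.dump(best[2],open('bplan.json','w')); dump(q,rle(best[2]))
E
python3 plan2.py; python3 chk.py 0
```

```text
now s 0.220 t -0.005 o [ 0.531 -0.051  0.139] lip [[0.428, -0.074, 0.139], [0.47, 0.035, 0.14]] p [ 0.521 -0.049  0.179] x [ 0.912 -0.35   0.213] y [ 0.167 -0.156 -0.973] q [-1.68 -0.5   1.34  2.    0.74  1.24 -0.96] [ 0.5  0.8 -5.2]
s 0.21984063515364552 lip [[ 0.42825848 -0.07351442  0.13914993]
 [ 0.46975201  0.03480913  0.13969269]]
0 0.1089724535729932 acc 0.0699316138124888 39 s 0.5199863867464986 t -0.08365429771295121 lip [[0.493, -0.067, 0.051], [0.523, 0.044, 0.061]]
1 0.12232085987102173 acc 0.08450719378015475 35 s 0.5190621113030444 t -0.038343892291810344 lip [[0.525, -0.055, 0.051], [0.49, 0.056, 0.055]]
2 0.09734095044126245 acc 0.059340950441262454 38 s 0.5289590549971022 t 0.004267085121643533 lip [[0.489, -0.066, 0.073], [0.526, 0.044, 0.073]]
[(6, (0.4, 0.4, -0.2, 0.0)), (4, (2.6, 0.9, -2.2, 0.15))]
   -> p [0.541 0.007 0.142] x [0.93  0.227 0.291] y [ 0.299 -0.003 -0.954] q [-1.66 -0.5   1.34  2.11  0.72  0.96 -0.41]
[(2, (2.6, 0.9, -2.2, 0.15)), (1, (3.8, 1.0, -3.0, 0.0)), (5, (0.9, -0.4, -0.7, 0.0)), (2, (3.4, -0.6, -0.7, 0.0))]
   -> p [0.566 0.005 0.142] x [0
[... 1136 characters left out ...]
86] lip [[0.512, -0.063, 0.076], [0.453, 0.036, 0.073]] valid True
20 s 0.387 t 0.050 o [0.58  0.013 0.104] lip [[0.535, -0.081, 0.092], [0.476, 0.019, 0.087]] valid True
24 s 0.421 t 0.080 o [0.606 0.013 0.126] lip [[0.561, -0.081, 0.113], [0.504, 0.02, 0.103]] valid True
28 s 0.440 t 0.090 o [ 0.604 -0.005  0.112] lip [[0.535, -0.083, 0.097], [0.508, 0.029, 0.087]] valid True
32 s 0.473 t 0.073 o [ 0.583 -0.03   0.098] lip [[0.492, -0.078, 0.08], [0.506, 0.036, 0.071]] valid True
36 s 0.521 t 0.016 o [ 0.583 -0.037  0.103] lip [[0.486, -0.066, 0.077], [0.524, 0.044, 0.075]] valid True
38 s 0.529 t 0.004 o [ 0.586 -0.037  0.101] lip [[0.489, -0.066, 0.073], [0.526, 0.044, 0.073]] valid True
```

```bash
python3 -m inch '[[-1,0.4,0.4,-0.2,0],[-1,0.4,0.4,-0.2,0],[-1,0.4,0.4,-0.2,0],[-1,0.4,0.4,-0.2,0],[-1,0.4,0.4,-0.2,0],[-1,0.4,0.4,-0.2,0],[-1,2.6,0.9,-2.2,0.15],[-1,2.6,0.9,-2.2,0.15],[-1,2.6,0.9,-2.2,0.15],[-1,2.6,0.9,-2.2,0.15]]'>/dev/null; python3 chk.py 10;  python3 -c "
from h import *
cap('wrist','w4.png'); cap('scene','s4.png')"
```

```text
now s 0.295 t -0.016 o [0.553 0.013 0.104] lip [[0.483, -0.065, 0.097], [0.454, 0.048, 0.098]] p [0.541 0.008 0.143] x [0.929 0.233 0.289] y [ 0.297 -0.002 -0.955] q [-1.66 -0.5   1.34  2.1   0.71  0.96 -0.4 ] [-1.2  1.  -5.8]
14 s 0.348 t 0.020 o [0.555 0.039 0.089] lip [[0.512, -0.055, 0.079], [0.451, 0.044, 0.077]] valid True
18 s 0.364 t 0.033 o [0.559 0.024 0.085] lip [[0.514, -0.071, 0.075], [0.455, 0.029, 0.071]] valid True
22 s 0.406 t 0.071 o [0.599 0.004 0.123] lip [[0.555, -0.09, 0.111], [0.496, 0.01, 0.103]] valid True
26 s 0.428 t 0.090 o [0.608 0.019 0.125] lip [[0.564, -0.075, 0.111], [0.506, 0.025, 0.101]] valid True
30 s 0.454 t 0.087 o [ 0.589 -0.032  0.106] lip [[0.502, -0.088, 0.09], [0.508, 0.028, 0.08]] valid True
34 s 0.502 t 0.044 o [ 0.583 -0.034  0.102] lip [[0.487, -0.07, 0.079], [0.517, 0.042, 0.074]] valid True
38 s 0.528 t 0.007 o [ 0.586 -0.036  0.101] lip [[0.489, -0.066, 0.073], [0.525, 0.044, 0.073]] valid True
```

View pics/w4.png

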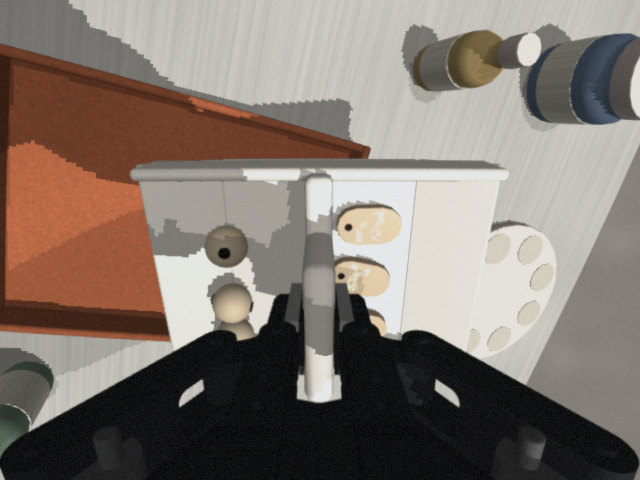

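View pics/s4.png

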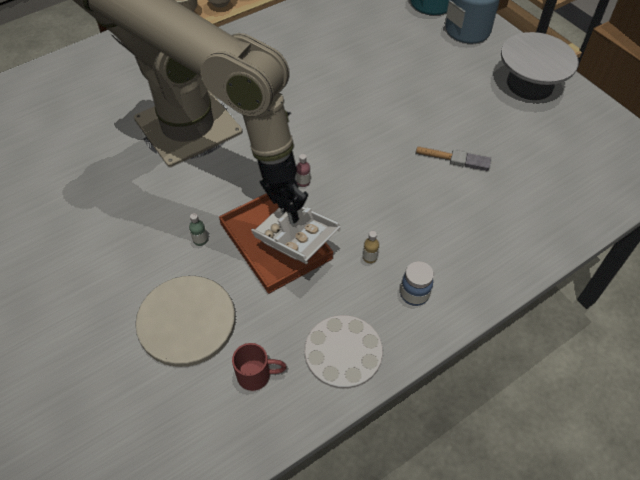

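The wrist view shows all three beads at the foot of the lip slope, at (226,245), (232,303) and (235,330), and the tags resting by the divider. I'll re-plan the last part from the measured joints.

```bash
sed -i 's/beam2.WA=.4/beam2.WA=.6/; s/P\[:2,2\].max()>.115/P[:2,2].max()>.105/' plan2.py; sed -i 's/3.0\*lipout(P)/6.0*lipout(P)/' plan2.py; python3 plan2.py; python3 chk.py 0
```

```text
s 0.29345869311960027 lip [[ 0.48158898 -0.06528745  0.09626433]
 [ 0.45325339  0.04718214  0.09818409]]
0 0.08180048432813045 acc 0.05380048432813045 28 s 0.5631625038518079 t 0.041228159032377885 lip [[0.549, -0.057, 0.066], [0.521, 0.055, 0.062]]
1 0.12038802279268318 acc 0.07808998863412117 39 s 0.5189006552804794 t 0.05986491084771398 lip [[0.546, -0.049, 0.065], [0.501, 0.057, 0.058]]
2 0.0649970669970977 acc 0.0399970669970977 25 s 0.521137688505934 t 0.007904908050989885 lip [[0.522, -0.053, 0.062], [0.511, 0.063, 0.061]]
[(3, (0.0, 0.0, 0.0, -0.08)), (5, (0.3, -0.3, -1.1, 0.0)), (2, (4.3, 0.3, -2.3, 0.0))]
   -> p [ 0.538 -0.006  0.116] x [0.936 0.006 0.353] y [ 0.352 -0.063 -0.934] q [-1.65 -0.5   1.34  2.19  0.86  0.89 -0.77]
[(4, (4.3, 0.3, -2.3, 0.0)), (4, (0.7, 0.3, -0.9, 0.08)), (2, (4.1, 0.3, -2.7, 0.0))]
   -> p [0.569 0.02  0.123] x [0.831 0.29  0.474] y [ 0.472  0.079 -0.878] q [-1.59 -0.5   1.34  2.22  0.84  0.66 -0.42]
[(2, (4.1, 0.3, -2.7, 0.0)), (3, (1.5, -0.5, -1.3, -0.08))]
   -> p [0.578 0.01  0.123] x [0.853 0.087 0.515] y [ 0.52  -0.048 -0.853] q [-1.66 -0
[... 291 characters left out ...]
.006 0.098] lip [[0.461, -0.053, 0.09], [0.46, 0.063, 0.092]] valid True
8 s 0.316 t -0.019 o [ 0.535 -0.007  0.072] lip [[0.449, -0.066, 0.063], [0.448, 0.05, 0.065]] valid True
12 s 0.399 t -0.028 o [0.569 0.    0.085] lip [[0.484, -0.059, 0.068], [0.481, 0.057, 0.071]] valid True
16 s 0.444 t -0.031 o [0.581 0.012 0.087] lip [[0.509, -0.06, 0.065], [0.487, 0.054, 0.069]] valid True
20 s 0.480 t -0.009 o [0.587 0.029 0.087] lip [[0.527, -0.054, 0.063], [0.488, 0.056, 0.064]] valid True
24 s 0.516 t 0.009 o [0.599 0.021 0.089] lip [[0.528, -0.051, 0.062], [0.507, 0.063, 0.061]] valid True
25 s 0.521 t 0.008 o [0.599 0.013 0.088] lip [[0.522, -0.053, 0.062], [0.511, 0.063, 0.061]] valid True
```

```bash
python3 -m inch '[[-1,0,0,0,-0.08],[-1,0,0,0,-0.08],[-1,0,0,0,-0.08],[-1,0.3,-0.3,-1.1,0],[-1,0.3,-0.3,-1.1,0],[-1,0.3,-0.3,-1.1,0],[-1,0.3,-0.3,-1.1,0],[-1,0.3,-0.3,-1.1,0],[-1,4.3,0.3,-2.3,0],[-1,4.3,0.3,-2.3,0]]'>/dev/null; python3 chk.py 10
```

```text
now s 0.360 t -0.025 o [ 0.554 -0.003  0.081] lip [[0.468, -0.062, 0.067], [0.467, 0.054, 0.07]] p [ 0.539 -0.006  0.119] x [0.935 0.004 0.354] y [ 0.353 -0.063 -0.933] q [-1.65 -0.5   1.34  2.18  0.86  0.9  -0.77] [ 0.5 -0.7 -4.2]
14 s 0.438 t -0.033 o [0.585 0.004 0.095] lip [[0.501, -0.056, 0.074], [0.498, 0.06, 0.077]] valid True
18 s 0.453 t -0.027 o [0.578 0.022 0.085] lip [[0.517, -0.061, 0.063], [0.478, 0.048, 0.066]] valid True
22 s 0.507 t 0.005 o [0.598 0.035 0.092] lip [[0.538, -0.047, 0.067], [0.5, 0.063, 0.066]] valid True
25 s 0.523 t 0.007 o [0.6   0.013 0.089] lip [[0.523, -0.052, 0.062], [0.512, 0.063, 0.062]] valid True
```

```bash
python3 -m inch '[[-1,4.3,0.3,-2.3,0],[-1,4.3,0.3,-2.3,0],[-1,4.3,0.3,-2.3,0],[-1,4.3,0.3,-2.3,0],[-1,0.7,0.3,-0.9,0.08],[-1,0.7,0.3,-0.9,0.08],[-1,0.7,0.3,-0.9,0.08],[-1,0.7,0.3,-0.9,0.08],[-1,4.1,0.3,-2.7,0],[-1,4.1,0.3,-2.7,0]]'; python3 chk.py 20;  python3 -c "
from h import *
cap('wrist','w5.png')"
```

```text
time: 21.3
ee_pos: [0.5699, 0.0196, 0.1241]
eef_rot: [-0.676, -0.28, -0.067, 0.679]
contact_force: [1.0, 0.2, -4.4]
finger_gap: 0.011
now s 0.477 t -0.010 o [0.588 0.029 0.09 ] lip [[0.528, -0.053, 0.066], [0.489, 0.056, 0.067]] p [0.57  0.021 0.126] x [0.834 0.289 0.471] y [ 0.47   0.078 -0.879] q [-1.59 -0.5   1.34  2.22  0.83  0.67 -0.41] [ 1.   0.2 -4.4]
24 s 0.514 t 0.007 o [0.6   0.021 0.091] lip [[0.528, -0.051, 0.065], [0.508, 0.063, 0.064]] valid True
25 s 0.519 t 0.007 o [0.6   0.013 0.09 ] lip [[0.523, -0.052, 0.064], [0.512, 0.063, 0.063]] valid True
```

View pics/w5.png

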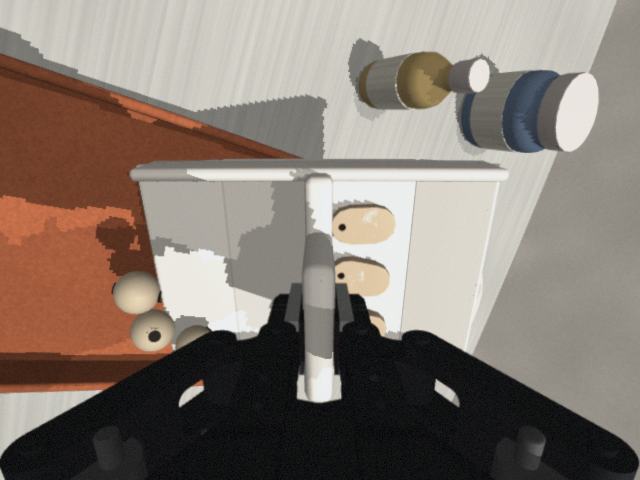

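The beads are just rolling over the lip at (137,292), (152,330) and (193,338), all above the tray, and the tags are staying put. I'll continue.

```bash
python3 -m inch '[[-1,4.1,0.3,-2.7,0],[-1,4.1,0.3,-2.7,0],[-1,1.5,-0.5,-1.3,-0.08],[-1,1.5,-0.5,-1.3,-0.08],[-1,0,0,0,0],[-1,0,0,0,0],[-1,0,0,0,0],[-1,0,0,0,0]]'; python3 chk.py;  python3 -c "
from h import *
cap('wrist','w6.png');cap('scene','s6.png')"
```

```text
time: 22.15
ee_pos: [0.5794, 0.0148, 0.1249]
eef_rot: [0.696, 0.239, 0.136, -0.663]
contact_force: [0.4, 0.3, -3.8]
finger_gap: 0.0111
now s 0.512 t 0.006 o [0.6   0.021 0.091] lip [[0.528, -0.051, 0.065], [0.508, 0.064, 0.064]] p [0.58  0.016 0.126] x [0.849 0.153 0.506] y [ 0.513 -0.007 -0.859] q [-1.64 -0.5   1.34  2.23  1.03  0.71 -0.76] [ 0.4  0.3 -3.8]
```

View pics/w6.png

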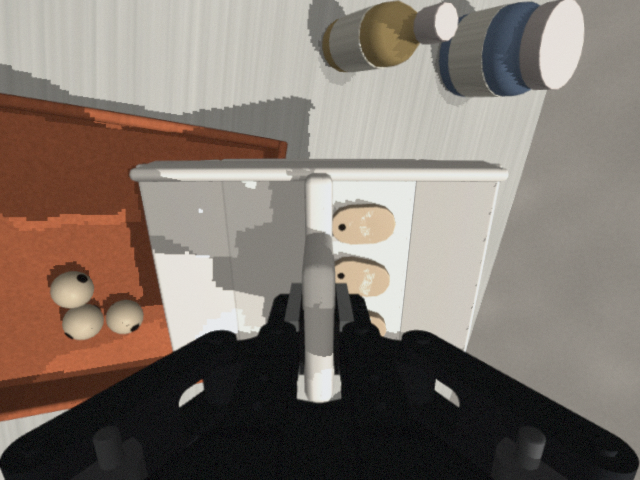

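View pics/s6.png

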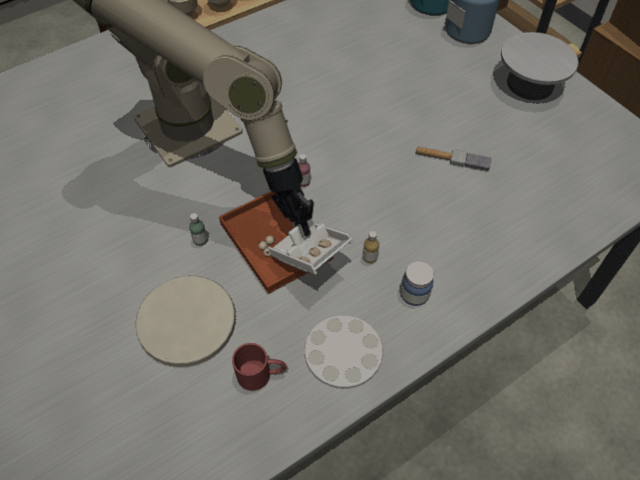

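All three beads are in the tray, at (72,290), (83,322) and (124,316) in the wrist view, and the tags are still in the dish. Next I plan the levelling and the move to the bat.

```bash
cat > plan3.py <<'E'
from plan import *
BT=np.array([.553,-.288])
HB=.11
def fcc(q):
    o,Dm,P,s,t=geom(q)
    return 4*np.hypot(s,t)+.8*np.linalg.norm(o[:2]-BT)+.5*abs(o[2]-.16)
def fvc(q):
    o,Dm,P,s,t=geom(q); p,_=FK(q)
    return P[:,2].min()>.115 and P[:,2].max()<.6 and abs(t)<.35 and -.25<s<.58 and np.hypot(*p[:2])>.25
if __name__=='__main__':
    beam2.VMAX=.03; beam2.WA=.25
    q=np.array(robot.get_state()['q'])
    up=[[0,0,.6,0],[0,0,1.4,0]]+[[0,0,2,0]]*5 if len(sys.argv)<2 else []
    q=run(q,up); o,Dm,P,s,t=geom(q); print('up',s,t,P[:,2].min(),show(q))
    best=None
    for sd in range(3):
        bb=beam([q],iters=40,fc=fcc,fv=fvc,seed=sd,verbose=False)
        o,Dm,P,s,t=geom(bb[1]); print(sd,bb[0],'acc',bb[4],len(bb[2]),'s',s,'t',t,'o',o,flush=True)
        if best is None or bb[0]<best[0]: best=bb
    json.dump(best[2],open('cplan.json','w')); dump(q,rle(best[2]))
E
time python3 plan3.py
```

```text
up 0.5117132442005624 0.005728584552523943 0.18434069815144985 p [0.58  0.016 0.246] x [0.849 0.153 0.506] y [ 0.513 -0.007 -0.859] q [-1.41 -0.5   1.01  2.09  0.78  0.92 -0.56]
0 0.1867325845989023 acc 0.10375031731694613 68 s 0.001731734808299281 t -0.001331196051703549 o [ 0.55154902 -0.28853517  0.14998399]
1 0.34326923767334555 acc 0.22862929993343237 93 s -0.003071920803211337 t -0.0034494865819332038 o [ 0.55066498 -0.28820559  0.16257696]
2 0.1696056261527782 acc 0.0933283336276436 64 s 0.0010312329385445459 t 0.002028961874642614 o [ 0.55349288 -0.2872136   0.15513828]
[(2, (0.0, 0.0, 0.0, 0.08)), (4, (-2.7, -4.0, 0.5, 0.15)), (4, (0.0, 0.0, 0.0, 0.15))]
   -> p [ 0.515 -0.071  0.253] x [0.28  0.834 0.475] y [ 0.24   0.418 -0.876] q [-1.25 -0.5   1.34  1.9   0.03  1.15  1.33]
[(1, (0.0, 0.0, 0.0, 0.15)), (3, (0.0, 0.0, 0.0, 0.08)), (3, (0.9, -1.7, -0.4, 0.15)), (3, (0.4, 0.2, -0.3, 0.15))]
   -> p [ 0.407 -0.047  0.289] x [-0.754  0.544  0.368] y [-0.184  0.364 -0.913] q [-1.4  -0.5   1.34  1.78  0.09  1.63  2.35]
[(3, (0.4, 0.2, -0.3, 0.15)), (3, (4.0, -2.7, -0.7, 0.0)), (4
[... 358 characters left out ...]
 1.24  1.88]
[(6, (0.1, -0.5, 0.3, 0.0)), (1, (4.0, -2.9, -0.2, -0.08)), (3, (0.0, 0.0, 0.0, -0.15))]
   -> p [ 0.471 -0.183  0.202] x [ 0.071  0.997 -0.007] y [ 0.099 -0.014 -0.995] q [-1.21 -0.35  1.33  1.94  0.37  1.21  1.5 ]
[(2, (0.0, 0.0, 0.0, -0.15)), (4, (1.0, -1.7, 0.0, 0.0)), (4, (0.4, -0.4, -0.1, 0.0))]
   -> p [ 0.517 -0.254  0.201] x [ 0.362  0.932 -0.006] y [ 0.084 -0.039 -0.996] q [-0.62  0.33  1.2   1.77 -0.35  1.18  1.87]
[(1, (0.4, -0.4, -0.1, 0.0)), (2, (1.8, -0.9, -0.1, 0.0)), (1, (-0.2, -1.2, -0.2, 0.0))]
   -> p [ 0.555 -0.288  0.196] x [ 0.362  0.932 -0.006] y [ 0.084 -0.039 -0.996] q [-0.43  0.46  1.1   1.64 -0.46  1.21  1.96]
real	2m5.025s
user	7m22.198s
sys	0m1.174s
```

```bash
python3 -m inch '[[-1,0,0,0.6,0],[-1,0,0,1.4,0],[-1,0,0,2,0],[-1,0,0,2,0],[-1,0,0,2,0],[-1,0,0,2,0],[-1,0,0,2,0]]' >/dev/null; python3 -m inch '[[-1,0,0,0,0.08],[-1,0,0,0,0.08],[-1,-2.7,-4,0.5,0.15],[-1,-2.7,-4,0.5,0.15],[-1,-2.7,-4,0.5,0.15],[-1,-2.7,-4,0.5,0.15],[-1,0,0,0,0.15],[-1,0,0,0,0.15],[-1,0,0,0,0.15],[-1,0,0,0,0.15]]' >/dev/null
cat > chkc.py <<'E'
from plan3 import *
q=np.array(robot.get_state()['q']); o,Dm,P,s,t=geom(q); print('now s %.3f t %.3f o %s zmin %.3f'%(s,t,np.round(o,3),P[:,2].min()),show(q))
if len(sys.argv)>1:
    k=int(sys.argv[1]); rows=json.load(open('cplan.json'))[k:]
    for i in range(len(rows)):
        q=step(q,rows[i]); o,Dm,P,s,t=geom(q)
        if i%5==4 or i==len(rows)-1: print(i+k+1,'s %.3f t %.3f o %s'%(s,t,np.round(o,3)),'zmin %.3f'%P[:,2].min(),'valid',fvc(q))
E
python3 chkc.py 10; python3 -c "
from h import *
cap('wrist','w7.png'); st()"
```

```text
now s 0.480 t 0.007 o [ 0.52  -0.053  0.218] zmin 0.193 p [ 0.515 -0.072  0.254] x [0.274 0.837 0.473] y [ 0.24   0.417 -0.877] q [-1.25 -0.5   1.34  1.9   0.03  1.15  1.34]
15 s 0.445 t 0.055 o [ 0.459 -0.041  0.239] zmin 0.213 valid True
20 s 0.373 t 0.093 o [ 0.396 -0.038  0.251] zmin 0.227 valid True
25 s 0.294 t 0.049 o [ 0.401 -0.034  0.263] zmin 0.245 valid True
30 s 0.145 t 0.021 o [ 0.434 -0.062  0.185] zmin 0.176 valid True
35 s 0.031 t -0.018 o [ 0.465 -0.117  0.18 ] zmin 0.177 valid True
40 s 0.024 t -0.015 o [ 0.456 -0.138  0.129] zmin 0.127 valid True
45 s 0.021 t -0.012 o [ 0.457 -0.161  0.146] zmin 0.145 valid True
50 s -0.001 t 0.008 o [ 0.47  -0.182  0.161] zmin 0.161 valid True
55 s -0.000 t 0.001 o [ 0.49  -0.219  0.165] zmin 0.165 valid True
60 s -0.000 t 0.001 o [ 0.516 -0.252  0.161] zmin 0.161 valid True
64 s -0.000 t 0.001 o [ 0.554 -0.286  0.156] zmin 0.156 valid True
t 24.0 p [ 0.5158 -0.0682  0.2554] x [0.258 0.842 0.473] y [ 0.237  0.42  -0.876] F [2.8 5.7 0. ] M [-0.24 -0.08 -0.16] gap 0.0108 q [-1.252 -0.499  1.335  1.894  0.029  1.157  1.344]
```

View pics/w7.png

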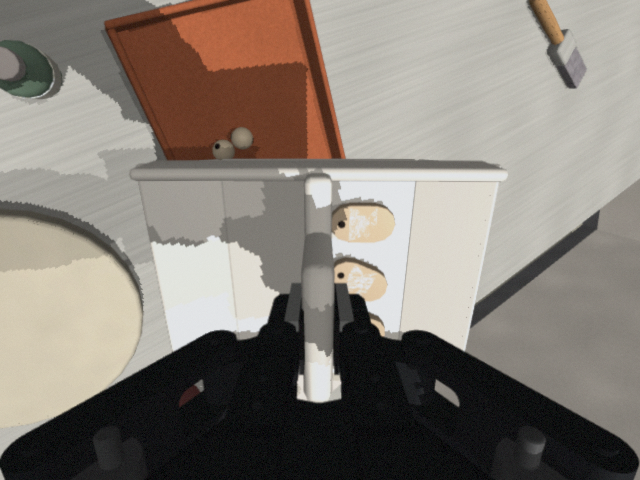

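```bash
python3 -m inch '[[-1,0,0,0,0.15],[-1,0,0,0,0.08],[-1,0,0,0,0.08],[-1,0,0,0,0.08],[-1,0.9,-1.7,-0.4,0.15],[-1,0.9,-1.7,-0.4,0.15],[-1,0.9,-1.7,-0.4,0.15],[-1,0.4,0.2,-0.3,0.15],[-1,0.4,0.2,-0.3,0.15],[-1,0.4,0.2,-0.3,0.15]]' >/dev/null; python3 chkc.py 20|sed -n '1p;4p;$p'; python3 -m inch '[[-1,0.4,0.2,-0.3,0.15],[-1,0.4,0.2,-0.3,0.15],[-1,0.4,0.2,-0.3,0.15],[-1,4,-2.7,-0.7,0],[-1,4,-2.7,-0.7,0],[-1,4,-2.7,-0.7,0],[-1,3.4,-1.5,-3.1,0],[-1,3.4,-1.5,-3.1,0],[-1,3.4,-1.5,-3.1,0],[-1,3.4,-1.5,-3.1,0]]' >/dev/null; python3 chkc.py 30
```

```text
now s 0.376 t 0.088 o [ 0.394 -0.037  0.251] zmin 0.227 p [ 0.405 -0.047  0.289] x [-0.755  0.541  0.37 ] y [-0.188  0.362 -0.913] q [-1.4  -0.5   1.34  1.78  0.09  1.64  2.35]
35 s 0.034 t -0.021 o [ 0.463 -0.118  0.18 ] zmin 0.177 valid True
64 s 0.003 t -0.001 o [ 0.552 -0.287  0.155] zmin 0.155 valid True
now s 0.155 t 0.021 o [ 0.429 -0.065  0.185] zmin 0.176 p [ 0.436 -0.066  0.226] x [-0.943  0.297  0.148] y [-0.107  0.151 -0.983] q [-1.47 -0.5   1.34  1.88  0.32  1.48  2.6 ]
35 s 0.041 t -0.018 o [ 0.461 -0.119  0.181] zmin 0.178 valid True
40 s 0.034 t -0.014 o [ 0.453 -0.139  0.13 ] zmin 0.127 valid True
45 s 0.031 t -0.012 o [ 0.454 -0.163  0.147] zmin 0.145 valid True
50 s 0.009 t 0.008 o [ 0.467 -0.183  0.162] zmin 0.161 valid True
55 s 0.010 t 0.001 o [ 0.488 -0.222  0.164] zmin 0.163 valid True
60 s 0.010 t 0.001 o [ 0.514 -0.255  0.16 ] zmin 0.159 valid True
64 s 0.010 t 0.001 o [ 0.552 -0.289  0.155] zmin 0.154 valid True
```

```bash
python3 -m inch '[[-1,3.4,-1.5,-3.1,0],[-1,2.4,-2.5,-0.5,0],[-1,2.4,-2.5,-0.5,0],[-1,2.4,-2.5,-0.5,0],[-1,2.4,-2.5,-0.5,0],[-1,0,-0.5,-1.1,-0.15],[-1,0,-0.5,-1.1,-0.15],[-1,0,-0.5,-1.1,-0.15],[-1,0,-0.5,-1.1,-0.15],[-1,0,-0.5,-1.1,-0.15]]' >/dev/null; python3 chkc.py 40|sed -n '1p;$p'; python3 -m inch '[[-1,0.1,-0.5,0.3,0],[-1,0.1,-0.5,0.3,0],[-1,0.1,-0.5,0.3,0],[-1,0.1,-0.5,0.3,0],[-1,0.1,-0.5,0.3,0],[-1,0.1,-0.5,0.3,0],[-1,4,-2.9,-0.2,-0.08],[-1,0,0,0,-0.15],[-1,0,0,0,-0.15],[-1,0,0,0,-0.15]]' >/dev/null; python3 chkc.py 50
```

```text
now s 0.040 t -0.013 o [ 0.452 -0.138  0.132] zmin 0.129 p [ 0.455 -0.139  0.173] x [-0.439  0.898  0.033] y [ 0.055  0.063 -0.996] q [-1.32 -0.5   1.34  1.99  0.45  1.24  1.88]
64 s 0.016 t 0.002 o [ 0.552 -0.288  0.156] zmin 0.155 valid True
now s 0.017 t 0.007 o [ 0.466 -0.181  0.164] zmin 0.163 p [ 0.468 -0.182  0.205] x [0.076 0.997 0.01 ] y [ 0.099  0.002 -0.995] q [-1.19 -0.35  1.32  1.94  0.35  1.21  1.51]
55 s 0.018 t 0.000 o [ 0.488 -0.22   0.165] zmin 0.164 valid True
60 s 0.018 t 0.000 o [ 0.514 -0.253  0.161] zmin 0.160 valid True
64 s 0.018 t 0.000 o [ 0.552 -0.287  0.156] zmin 0.155 valid True
```

```bash
python3 -m inch '[[-1,0,0,0,-0.15],[-1,0,0,0,-0.15],[-1,1,-1.7,0,0],[-1,1,-1.7,0,0],[-1,1,-1.7,0,0],[-1,1,-1.7,0,0],[-1,0.8,-0.8,-0.1,0],[-1,0.8,-0.8,-0.1,0],[-1,1,-0.9,-0.1,0],[-1,1.4,-0.8,-0.1,0]]' >/dev/null; python3 -m inch '[[-1,1,-0.5,0,0],[-1,0.5,-0.3,0,0],[-1,0,0,0,0],[-1,0,0,0,0]]' >/dev/null; python3 chkc.py; python3 -c "
from h import *
st();cap('top','t8.png');cap('scene','s8.png');cap('wrist','w8.png')"
```

```text
now s 0.018 t -0.001 o [ 0.553 -0.277  0.16 ] zmin 0.159 p [ 0.554 -0.279  0.202] x [0.362 0.932 0.011] y [ 0.088 -0.023 -0.996] q [-0.44  0.45  1.11  1.64 -0.46  1.23  1.95]
t 29.4 p [ 0.5536 -0.2797  0.2016] x [0.362 0.932 0.011] y [ 0.088 -0.023 -0.996] F [-1.3 -0.7 -4.2] M [ 0.04  0.19 -0.02] gap 0.0114 q [-0.444  0.453  1.111  1.645 -0.463  1.228  1.952]
```

View pics/t8.png

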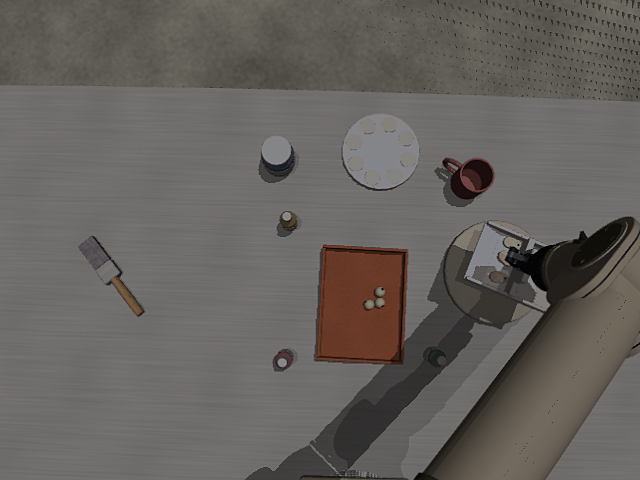

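View pics/w8.png

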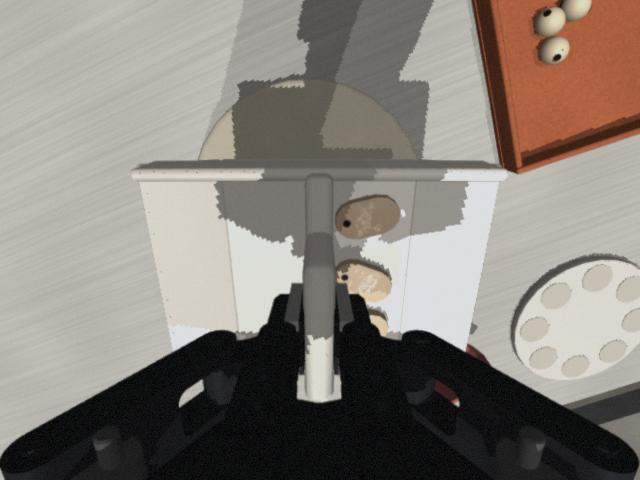

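View pics/s8.png

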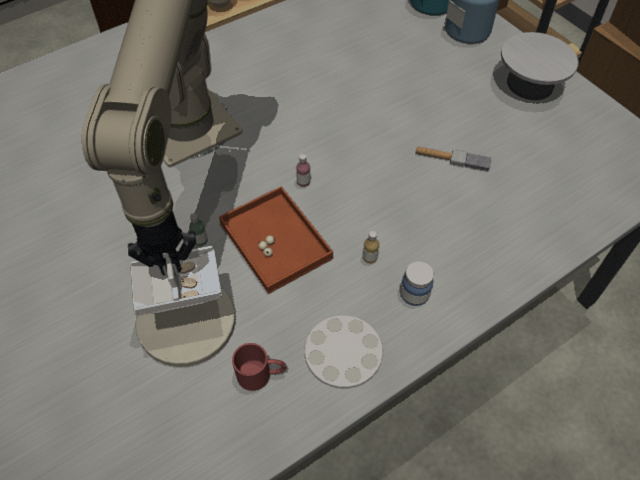

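Beads are at rest in the tray near (375,299) in the top view, and the tags are still in their section, drawn level over the bat. I'll centre and lower the dish.

```bash
python3 -m inch '[[-1,0,-0.5,-0.5,0],[-1,0,-0.6,-1.5,0],[-1,0,0,-2.2,0],[-1,0,0,-2.2,0],[-1,0,0,-2.2,0],[-1,0,0,-2,0],[-1,0,0,-1,0],[-1,0,0,-0.6,0],[-1,0,0,-0.4,0],[-1,0,0,0,0]]'; python3 chkc.py
```

```text
time: 30.55
ee_pos: [0.554, -0.2911, 0.0759]
eef_rot: [0.607, 0.42, -0.378, -0.559]
contact_force: [-0.1, 0.6, -4.7]
finger_gap: 0.011
now s 0.018 t -0.000 o [ 0.554 -0.289  0.035] zmin 0.034 p [ 0.555 -0.291  0.076] x [0.362 0.932 0.011] y [ 0.088 -0.023 -0.996] q [-0.32  0.59  0.98  1.75 -0.61  1.02  2.07]
```

```bash
python3 -m inch '[[-1,0,0,-0.2,0],[-1,0,0,-0.2,0],[-1,0,0,-0.1,0],[-1,0,0,0,0]]'; python3 -m inch '[[-1,0,0,-0.1,0],[-1,0,0,0,0]]'
```

```text
time: 30.95
ee_pos: [0.5541, -0.2908, 0.0709]
eef_rot: [0.607, 0.42, -0.378, -0.559]
contact_force: [0.1, -0.8, -5.3]
finger_gap: 0.011
time: 31.15
ee_pos: [0.5542, -0.2909, 0.0705]
eef_rot: [0.607, 0.42, -0.377, -0.559]
contact_force: [-2.8, 4.4, 3.3]
finger_gap: 0.0113
```

```bash
python3 -m inch '[[-0.6,0,0,0,0],[-0.3,0,0,0,0],[0,0,0,0,0],[0.3,0,0,0,0],[0.3,0,0,0,0],[0.3,0,0,0,0]]'; python3 -c "
from h import *
st();cap('wrist','w9.png')"
```

```text
time: 31.75
ee_pos: [0.554, -0.2909, 0.0698]
eef_rot: [0.607, 0.42, -0.378, -0.559]
contact_force: [0.4, -0.2, -0.8]
finger_gap: 0.0553
t 31.75 p [ 0.554  -0.2909  0.0698] x [0.362 0.932 0.011] y [ 0.088 -0.023 -0.996] F [ 0.4 -0.2 -0.8] M [ 0.05  0.08 -0.  ] gap 0.0553 q [-0.319  0.598  0.972  1.759 -0.613  1.011  2.072]
```

View pics/w9.png

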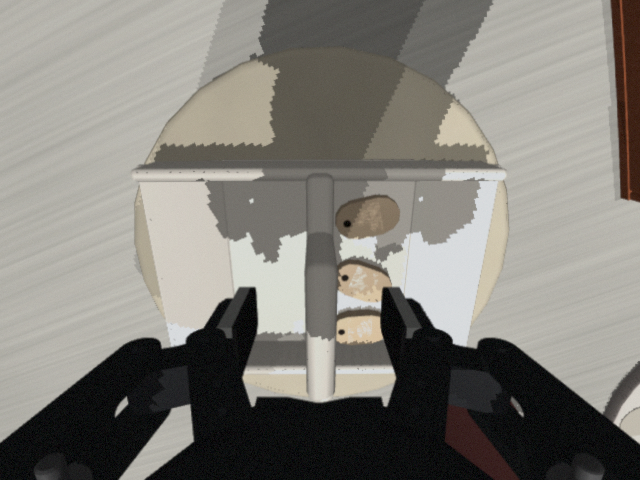

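Released: the dish is standing on the bat, the fingers are clear of the ridge, and the tags are in their section. I'll retreat straight up, open, and check.

```bash
python3 -m inch '[[0.3,0,0,1,0],[0.3,0,0,2,0],[0.3,0,0,3,0],[0.3,0,0,3,0],[0.3,0,0,3,0],[0.3,0,0,3,0],[0.3,-2,0,2,0],[0.3,-3,0,1,0],[0.3,-3,0,0,0],[0.3,0,0,0,0]]'>/dev/null;python3 -m inch '[[0.3,-4,1,0,0],[0.3,-4,1,0,0],[0.3,-4,1,0,0],[0.3,0,0,0,0],[0.3,0,0,0,0]]'; python3 -c "
from h import *
st();cap('top','t10.png');cap('scene','s10.png')"
```

```text
time: 33.3
ee_pos: [0.4004, -0.2678, 0.2536]
eef_rot: [0.599, 0.419, -0.377, -0.569]
contact_force: [0.3, 0.4, 0.6]
finger_gap: 0.0557
t 33.3 p [ 0.4004 -0.2678  0.2536] x [0.365 0.931 0.025] y [ 0.074 -0.002 -0.997] F [0.3 0.4 0.6] M [ 0.05  0.05 -0.02] gap 0.0557 q [-0.722 -0.266  1.1    1.883  0.219  1.316  1.519]
```

View pics/t10.png

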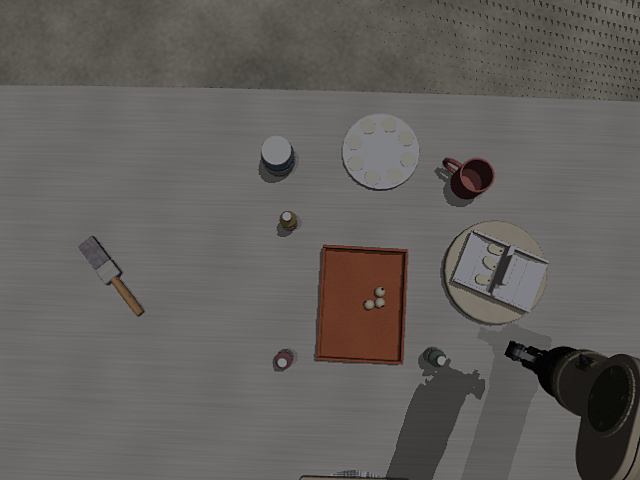

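View pics/s10.png

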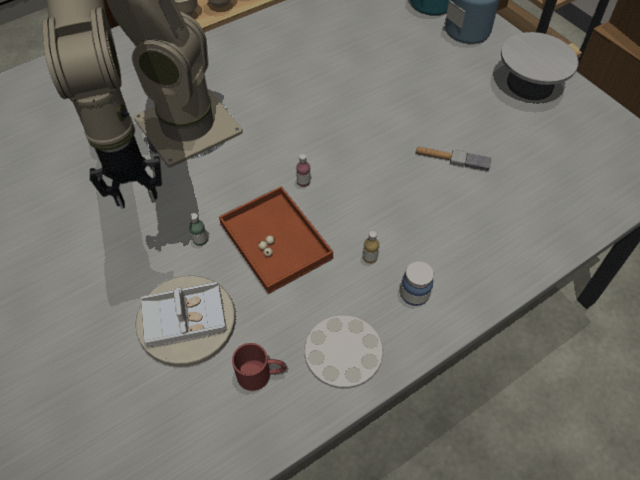

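The dish is centred near (500,272) in the top view, on the bat at (495,272). The beads near (375,299) have not moved since the earlier picture, and the bystanders are at their starting pixels. One numeric check, then I hand in.

Run:
```python
from h import *
c=cap('top')
P=plane(c,[[473,232],[549,263],[527,313],[451,280]],.052); print('dish',P.mean(0)); 
print('beads',np.round(plane(c,[[380,292],[380,303],[369,305]],.017),3).tolist())
a=cv2.imread('pics/top0.png').astype(int); b=c['frame'][:,:,::-1].astype(int)
d=(np.abs(a-b).sum(2)>60)
for n,(x0,y0,x1,y1) in dict(brush=(70,230,150,320),jar=(255,130,300,185),palette=(338,108,425,195),mug=(438,150,500,205),amber=(272,205,305,238),red=(268,345,300,375)).items(): print(n,int(d[y0:y1,x0:x1].sum()))
st(); robot.job_done()
```

```text
dish [ 0.55040834 -0.28678776  0.052     ]
beads [[0.503, -0.043, 0.017], [0.48, -0.044, 0.017], [0.475, -0.021, 0.017]]
brush 0
jar 0
palette 0
mug 0
amber 0
red 0
t 33.45 p [ 0.4007 -0.268   0.2529] x [0.366 0.931 0.018] y [ 0.069 -0.007 -0.998] F [ 0.   0.2 -0.4] M [ 0.05  0.07 -0.05] gap 0.0557 q [-0.723 -0.258  1.101  1.883  0.219  1.315  1.519]
the job is handed in; nothing more can be done
```

The job is handed in at 33.45 s of the 72 s, and my checks indicate every part of the task was met. The system gave no verdict.

**How it was tipped:** the move command cannot tilt the tool. I tilted it by pushing against joint limits, because the tilt this causes stays in the commanded pose. I fitted a model of the arm to its readings to plan those pushes. The tip reached about 31 degrees with the pouring lip 6–7 cm above the bench, about 3 cm above the tray's rim.

**Last checks:**
- **Beads:** all three came to rest in the tray, at about (0.503, -0.043), (0.480, -0.044) and (0.475, -0.021).
- **Tags:** all three are in their own section of the dish.
- **Dish:** it stands on the bat at about (0.550, -0.287), a few millimetres from the measured bat centre of (0.553, -0.288). I set it down about 1 degree off level and let it settle flat as I released. I judged its final level only from the pictures.
- **Bystanders:** the brush, jar, palette, mug and two of the bottles show no change from the first picture. The green bottle was under the arm's shadow then, so I checked it only by eye. It stands upright at its starting spot.
- **Robot:** the gripper is clear and touching nothing.

No check failed or disagreed.

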